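# Put the chisels back in the colour-coded rack

## Task

Move the four chisels one at a time from the brown wooden tray to the rack, each lying flat in the holder of its handle's colour with the cutting edge pointing away from you as before, starting with the narrowest blade and working up to the widest (red, yellow, green, blue). Lay each one down gently and let it go before fetching the next, do not drop any, and leave the glue bottle and the tin of wax where they stand.

Things in the scene. Friction and masses are not known exactly. Their poses are not given: they have to be found in the camera images.
- chisel_red: Loose chisel, red plastic handle, steel blade 6 mm wide, 228 mm long, about 172 g (may vary). Origin under the handle at the grip point, x to the edge, z up. Handle 26 x 26 mm square, rounded edges (z 0..26), x -73..35; round 17 mm ferrule to x 51; blade 4 mm thick (z 11..15) to the edge at x 152. Balances between x -3 and 22.
- chisel_yellow: Loose chisel, yellow plastic handle, steel blade 12 mm wide, 228 mm long, about 184 g (may vary). Shape and frame as chisel_red. At the start all four lie in the dark cradles (any order, 70 mm apart) of a brown wooden tray fixed on the bench, handles towards the robot, origins 30 mm above the bench.
- chisel_green: Loose chisel, green plastic handle, steel blade 18 mm wide, 228 mm long, about 196 g (may vary). Shape and frame as chisel_red. The tray's cradles have the same two supports and walls as the coloured holders, on a 12 mm board; between the supports, at the grip, it is free down to 12 mm above the bench.
- chisel_blue: Loose chisel, blue plastic handle, steel blade 26 mm wide, 228 mm long, about 212 g (may vary). Shape and frame as chisel_red. The tray and the rack change sides of the bench from start to start.
- holder_red: Red plastic open holder for one chisel, 150 x 54 mm, fixed on the rack's grey board. Origin on its underside, 12 mm above the bench. Seated, a chisel lies level, its origin straight above the holder's, 18 mm higher (30 mm above the bench), its x along the holder's +x (away from the robot).
- holder_yellow: Yellow plastic open holder for one chisel, 150 x 54 mm, fixed on the rack's grey board. Frame as holder_red. Two supports cross it, each 14 mm long in x: for the handle at x -45, 18 mm high, for the blade at x +75, 29 mm high. Side walls 42 mm apart inside, 6 mm thick, rise 18 mm above each support.
- holder_green: Green plastic open holder for one chisel, 150 x 54 mm, fixed on the rack's grey board. Frame and shape as holder_yellow. Between the supports, at the grip (x 0), there is only a 4 mm base and no walls: free down to 16 mm above the bench.
- holder_blue: Blue plastic open holder for one chisel, 150 x 54 mm, fixed on the rack's grey board. Frame and shape as holder_yellow. The four holders stand side by side, 70 mm apart, in any order.
- glue_bottle: White glue bottle with an orange cap, loose, standing on the bench between tray and rack, towards their far end, 48 mm diameter, 150 mm high; origin at the centre of its underside. To be left alone.
- wax_tin: Round flat tin of wax, brass and dark, loose, standing on the bench between the tray and the rack, 52 mm diameter, 26 mm high; origin at the centre of its underside. To be left alone. (Other tools and offcuts around are scenery.)

How it is judged:
On the way, in this order (a step that is already met when the one before it is completed fails the run):
1. the red chisel lies in the red holder, let go (horizontal distance between chisel_red and holder_red below 0.015 m and z of chisel_red in the frame of holder_red between 0.013 and 0.023 m and angle between chisel_red's own z axis and vertical below 0.1 rad and angle between the x axis of chisel_red and the x axis of holder_red, either way round below 0.2 rad and linear speed of chisel_red below 0.02 m/s and contact force between the fingers and chisel_red below 0.1 N), for 0.2 s.
2. the yellow chisel lies in the yellow holder, let go (horizontal distance between chisel_yellow and holder_yellow below 0.015 m and z of chisel_yellow in the frame of holder_yellow between 0.013 and 0.023 m and angle between chisel_yellow's own z axis and vertical below 0.1 rad and angle between the x axis of chisel_yellow and the x axis of holder_yellow, either way round below 0.2 rad and linear speed of chisel_yellow below 0.02 m/s and contact force between the fingers and chisel_yellow below 0.1 N), for 0.2 s.
3. the green chisel lies in the green holder, let go (horizontal distance between chisel_green and holder_green below 0.015 m and z of chisel_green in the frame of holder_green between 0.013 and 0.023 m and angle between chisel_green's own z axis and vertical below 0.1 rad and angle between the x axis of chisel_green and the x axis of holder_green, either way round below 0.2 rad and linear speed of chisel_green below 0.02 m/s and contact force between the fingers and chisel_green below 0.1 N), for 0.2 s.
4. the blue chisel lies in the blue holder, let go (horizontal distance between chisel_blue and holder_blue below 0.015 m and z of chisel_blue in the frame of holder_blue between 0.013 and 0.023 m and angle between chisel_blue's own z axis and vertical below 0.1 rad and angle between the x axis of chisel_blue and the x axis of holder_blue, either way round below 0.2 rad and linear speed of chisel_blue below 0.02 m/s and contact force between the fingers and chisel_blue below 0.1 N), for 0.2 s.
At the end, for the whole second after the job is handed in: All four chisels lie at rest and released in the holders of their own colours: origin within 15 mm (horizontally) of the holder's origin and 13 to 23 mm above it, level within 0.1 rad, along the holder within 0.2 rad; the bottle and the tin are at rest (all of step 1 and all of step 2 and all of step 3 and all of step 4 and linear speed of each of glue_bottle, wax_tin below 0.02 m/s); the robot touches nothing.
It fails at once if the glue bottle is shifted by more than 20 mm or tipped (distance of glue_bottle from where it was at the start of the episode above 0.02 m or angle between glue_bottle's own z axis and vertical above 0.3 rad).
It fails at once if the tin of wax is shifted by more than 20 mm or tipped (distance of wax_tin from where it was at the start of the episode above 0.02 m or angle between wax_tin's own z axis and vertical above 0.3 rad).
It fails at once if a chisel is dropped or thrown (out of the fingers and faster than 0.6 m/s, a fall of about 18 mm) ((contact force between the fingers and chisel_red below 0.1 N and linear speed of chisel_red above 0.6 m/s) or (contact force between the fingers and chisel_yellow below 0.1 N and linear speed of chisel_yellow above 0.6 m/s) or (contact force between the fingers and chisel_green below 0.1 N and linear speed of chisel_green above 0.6 m/s) or (contact force between the fingers and chisel_blue below 0.1 N and linear speed of chisel_blue above 0.6 m/s)).
It also fails if it takes over 125 s, if anything falls off the work surface, if the arm or the gripper's body presses on something with over 40 N, if the wrist force passes 120 N, or if a joint passes its speed limit or range.

## Robot

A 6-joint arm with a two-finger parallel gripper is mounted at the origin on the work surface. World frame = base frame: x ahead of the robot, y to its left, z up, the work surface at z = 0. Lengths are in m, angles in rad, forces in N, time in s.
With the tool pointing down it reaches from about 0.35 to 0.875 m from the base axis. Payload 4.2 kg.
Tool frame: the origin (TCP) lies midway between the tips of the shut fingers; the grasp point (between the pads) lies 19 mm behind it; z points along the fingers, y is the line along which they close (so a half turn about z gives the same grasp; the last joint's range is limited). The gripper opens to 87 mm and grips with 3 to 60 N. Pads are 19 mm wide; open, the fingers measure 117 mm over their backs; the gripper's body (75 mm by 190 mm) begins 51 mm behind the grasp point.
Start: joints at [-0.905, 0.385, 0.008, 0, -1.194, -0.259], TCP at [0.247, -0.574, 0.184] pointing down, gripper open.
Joint ranges: [-3.14, 3.14], [-1.21, 2.06], [-1.07, 1.41], [-3.16, 2.05], [-2.99, -0.16], [-3.1, 3.1]. Speed limits (rad/s): [2.79, 2.79, 3.14, 3.14, 3.14, 3.14].

## Interface

Orientations are given as a unit quaternion [x, y, z, w].
In Python, from bench import ctrl, imaging gives the robot as it stands.
- The arm moves only by the shell command python3 -m jog 'ROWS'. ROWS is JSON, a list of rows, each an object of numbers: "ax", "ay", "az": the turn, a rotation vector about the tool's x, y, z in rad; "tx", "ty", "tz": the shift along the tool's x, y, z in mm; "hand": the closure, from -1 (fully open) to 1 (shut). A call has 1 to 12 rows; each row shifts and turns the commanded pose from where the row before left it, along the tool's axes as they then stand; what a row does not reach is not made up. A row lasts 1/12 s, in which the tool goes at most 41.7 mm and 7.16 degrees, less where a joint would pass 70% of its speed; a pose out of reach is approached as far as the arm can. A call with a gripper value outside its range is refused whole. The fingers move at their own pace and stop on an object; the grip force is fixed at half the most. Time passes only in rows, so rows that do not move let the fingers close. It gives the time, the measured TCP pose, the force, the opening and the grip force at its end, in the units of the state.
- ctrl.read_state(): the state, without advancing time (a new reading comes with each control period).
- imaging.grab_frame(name): name is "scene" or "top" or "wrist"; returns a dict with "img" (420x560x3 uint8, blue, green, red), "range_z" (420x560 float32, m along the optical axis (not along the pixel's ray), 0 where there is no reading), "fx", "fy", "cx", "cy" (pixels), "world_from_camera" (4x4, takes a point from camera to world coordinates). Camera axes: x right, y down, z forward; pixel columns grow to the right and rows downward; lengths in m; the calibration is good to about 2 mm. A picture is of the moment at which its call begins.
- ctrl.sign_off(): hands the job in; it is judged then, once.
The state is a dict: "clock": time; "joint_pos": joint angles; "joint_vel": joint speeds; "joint_torque": joint torques, N m; "tcp_pos": TCP position; "orientation": TCP orientation; "contact_force": force on the tool from outside, world axes, zero at the start; "moment": the same for the moment, N m; "finger_gap": finger opening in m; "gripper_force": force on a finger pad.
Only numpy, scipy, OpenCV 4.12 (cv2) and the standard library are available. Lean on these libraries where they do the work, as an engineer would, in place of code of your own. Each camera call takes 0.05 s, during which the arm holds its last target. There are 200 camera calls.

## Working session

There is one attempt and no reset: what is moved stays moved. The work goes in short steps, Python scripts to look and compute and a shell command to move; the robot and the scene stay as the last step left them, time stands still between calls to the robot, and variables do not carry over. Pictures are saved under pics/ and viewed, at most 14 in all, crops included, and the job is handed in when it is done.

```bash
ls; mkdir -p pics; cat > h.py <<'E'
import numpy as np,cv2
from bench import ctrl,imaging
def pts(f):
    d=f["range_z"];v,u=np.mgrid[0:d.shape[0],0:d.shape[1]]
    p=np.stack([(u-f["cx"])/f["fx"]*d,(v-f["cy"])/f["fy"]*d,d],-1)
    T=np.array(f["world_from_camera"]);return p@T[:3,:3].T+T[:3,3]
E
python3 - <<'E'
from h import *
f=imaging.grab_frame("top");cv2.imwrite("pics/top.png",f["img"]);print(f["world_from_camera"],f["fx"])
np.save("top.npy",f,allow_pickle=True)
s=ctrl.read_state();print(s)
E
```

```text
pics
[[ 0.02578084 -0.97985734  0.19802762  0.40909012]
 [-0.99961878 -0.02722682 -0.00458211 -0.01071685]
 [ 0.00988147 -0.19783399 -0.98018573  0.99320752]
 [ 0.          0.          0.          1.        ]] 424.8356574007131
{'clock': 0.05, 'joint_pos': array([-9.05399689e-01,  3.85549387e-01,  6.57035250e-03, -5.23152370e-04,
       -1.19400768e+00, -2.58570847e-01]), 'joint_vel': array([-8.28041739e-04,  1.36850755e-03,  6.12186811e-04,  7.42672385e-05,
       -1.02373717e-04, -3.30479321e-04]), 'joint_torque': array([-6.95794333e-04, -3.92048514e+01,  1.88164312e+01,  4.23958763e+00,
        1.37994764e-02, -5.25582027e-05]), 'tcp_pos': array([ 0.24702024, -0.57332748,  0.18253875]), 'orientation': array([-2.01918384e-01,  9.79401709e-01,  1.08874811e-03, -2.70519186e-04]), 'contact_force': array([0.07449601, 0.50044238, 0.35914838]), 'moment': array([-0.02892439,  0.00499108, -0.03147933]), 'gripper_force': 0.0, 'finger_gap': 0.08717883878092289}
```

View pics/top.png

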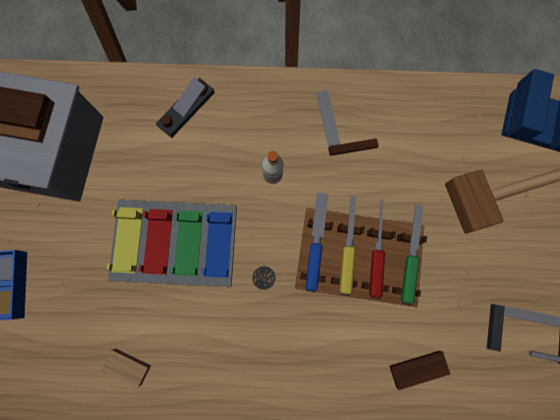

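The top view shows the rack on the left: yellow, red, green and blue holders at columns 127, 158, 188 and 219, rows 210–275. The tray is on the right, with blue, yellow, red and green handles at (314,267), (347,270), (377,272) and (410,280). The bottle is at (272,165) and the tin at (264,278).

```bash
cat > meas.py <<'E'
from h import *
f=np.load("top.npy",allow_pickle=True).item();P=pts(f)
hsv=cv2.cvtColor(f["img"],cv2.COLOR_BGR2HSV);H,S,V=cv2.split(hsv)
R={"red":((H<6)|(H>174)),"yellow":(H>20)&(H<33),"green":(H>50)&(H<85),"blue":(H>100)&(H<125)}
u=np.arange(560)[None,:]+0*np.arange(420)[:,None];v=np.arange(420)[:,None]+0*u
for c,m in R.items():
    for n,(a,b) in {"holder":(105,240),"chisel":(295,430)}.items():
        k=m&(S>150)&(V>60)&(u>a)&(u<b)&(v>195)&(v<305)
        nl,L,st,_=cv2.connectedComponentsWithStats(k.astype(np.uint8)); i=1+st[1:,4].argmax();k=L==i
        p=P[k];q=p[np.isfinite(p).all(1)]
        (cx,cy),(w,h),an=cv2.minAreaRect((q[:,:2]*1000).astype(np.float32))
        print(c,n,st[i],"rect",round(cx),round(cy),round(w),round(h),round(an,1),"z pct",(np.percentile(q[:,2],[5,25,50,75,95])*1000).round())
        if n=="chisel":
            t=q[q[:,2]>.045]; print("   top n",len(t),"x",np.percentile(t[:,0],[1,50,99]).round(3),"y med",np.median(t[:,1]).round(4),"fit y=a x+b",np.polyfit(t[:,0],t[:,1],1).round(4))
        else:
            t=q[q[:,2]>.035]
            for nm,s in (("near",t[t[:,0]<cx/1000]),("far",t[t[:,0]>cx/1000])):
                if len(s):print("   ",nm,len(s),"x",np.percentile(s[:,0],[2,50,98]).round(3),"y",np.percentile(s[:,1],[2,50,98]).round(4),"zmax",s[:,2].max().round(3))
E
python3 meas.py
python3 - <<'E'
from h import *
im=np.load("top.npy",allow_pickle=True).item()["img"]
cv2.imwrite("pics/crop.png",cv2.resize(im[190:310,100:440],(800,282),interpolation=cv2.INTER_CUBIC))
E
```

```text
red holder [ 143  209   29   65 1418] rect 502 133 308 150 83.2 z pct [13. 15. 17. 19. 42.]
    near 24 x [0.409 0.444 0.454] y [-0.0107  0.2297  0.2345] zmax 0.993
    far 123 x [0.563 0.57  0.576] y [0.2269 0.2507 0.2734] zmax 0.062
red chisel [369 250  16  48 600] rect 457 -135 245 103 88.3 z pct [43. 53. 55. 56. 58.]
   top n 560 x [0.404 0.453 0.504] y med -0.241 fit y=a x+b [-0.1285 -0.1824]
yellow holder [118 215  23   5  43] rect 564 320 3 48 2.1 z pct [20. 25. 33. 40. 55.]
    near 6 x [0.563 0.564 0.564] y [0.2968 0.3001 0.3096] zmax 0.052
    far 15 x [0.564 0.565 0.566] y [0.2967 0.3218 0.3412] zmax 0.06
yellow chisel [339 246  16  48 506] rect 425 -122 92 205 32.3 z pct [44. 53. 55. 56. 58.]
   top n 478 x [0.409 0.458 0.509] y med -0.1775 fit y=a x+b [-0.1459 -0.1091]
green holder [198 212   4   4   7] rect 580 159 13 5 45.7 z pct [14. 16. 17. 29. 49.]
    near 2 x [0.574 0.574 0.574] y [0.1557 0.1558 0.1558] zmax 0.053
green chisel [401 256  18  47 268] rect 451 -172 318 100 87.0 z pct [44. 51. 54. 56. 58.]
   top n 244 x [0.394 0.436 0.493] y med -0.3163 fit y=a x+b [-0.2051 -0.2233]
blue holder [ 202  212   30   65 1470] rect 479 96 227 117 29.3 z pct [13. 15. 16. 19. 44.]
    near 40 x [0.409 0.445 0.453] y [-0.0107  0.093   0.1423] zmax 0.993
    far 149 x [0.559 0.566 0.573] y [0.0875 0.1139 0.1389] zmax 0.062
blue chisel [306 243  16  48 527] rect 443 -85 70 148 50.0 z pct [51. 54. 55. 57. 58.]
   top n 526 x [0.413 0.463 0.514] y med -0.1013 fit y=a x+b [-0.1476 -0.0329]
```

View pics/crop.png

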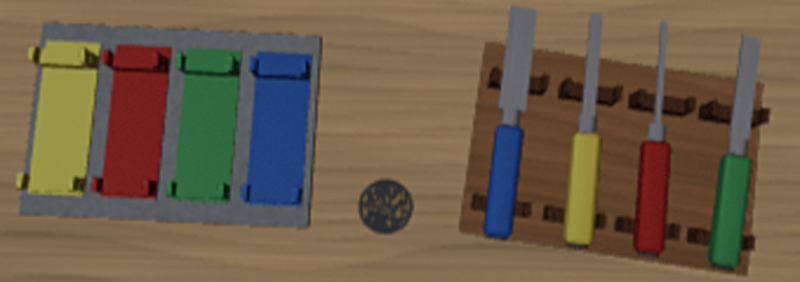

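The crop shows all four holders and handles clearly. I'll fit again with looser colour limits and leave out pixels that have no depth.

```bash
cat > meas2.py <<'E'
from h import *
f=np.load("top.npy",allow_pickle=True).item();P=pts(f);ok=f["range_z"]>0.3
hsv=cv2.cvtColor(f["img"],cv2.COLOR_BGR2HSV);H,S,V=cv2.split(hsv)
R={"red":((H<5)|(H>172)),"yellow":(H>22)&(H<36),"green":(H>45)&(H<90),"blue":(H>98)&(H<128)}
def rect(q):
    (cx,cy),(w,h),a=cv2.minAreaRect((q[:,:2]*1000).astype(np.float32))
    if w<h: w,h,a=h,w,a-90
    a=(a+90)%180-90
    return round(cx,1),round(cy,1),round(w),round(h),round(a,1)
for c,m in R.items():
    X,Y,Z=P[...,0],P[...,1],P[...,2]
    k=m&(S>110)&(V>40)&ok&(X>.38)&(X<.62)&(Y>0.05)&(Y<.36)&(Z>.005)&(Z<.07)
    k=cv2.morphologyEx(k.astype(np.uint8),cv2.MORPH_CLOSE,np.ones((3,3)))
    L,st=cv2.connectedComponentsWithStats(k)[1:3]; k=(L==1+st[1:,4].argmax())&ok; q=P[k]
    lo=q[q[:,2]<.022]; hi=q[(q[:,2]>.034)]; fx=hi[hi[:,0]>lo[:,0].mean()];nr=hi[hi[:,0]<lo[:,0].mean()]
    print(c,"H all",rect(q),"low",rect(lo),"far",rect(fx),len(fx),"near",rect(nr) if len(nr) else 0,len(nr))
    k=m&(S>90)&(V>35)&ok&(X>.36)&(X<.55)&(Y>-.4)&(Y<-.05)&(Z>.040)&(Z<.065)
    L,st=cv2.connectedComponentsWithStats(k.astype(np.uint8))[1:3]; q=P[L==1+st[1:,4].argmax()]
    t=q[q[:,2]>.049]
    cen=t[:,:2].mean(0);w=np.linalg.svd(t[:,:2]-cen)[2][0];w*=np.sign(w[0])
    s=(t[:,:2]-cen)@w
    print("   C rect",rect(t),"n",len(t),"yaw",np.degrees(np.arctan2(w[1],w[0])).round(1),"len",np.percentile(s,[.5,99.5]).round(4),"cen",cen.round(4),"medz",np.median(t[:,2]).round(4),
      "origin",(cen+w*(np.percentile(s,[.5,99.5]).mean()+.019)).round(4))
X,Y,Z=P[...,0],P[...,1],P[...,2]
k=ok&(Z>.015)&(X>.35)&(X<.5)&(Y>-.03)&(Y<.06); q=P[k];print("tin",q.mean(0).round(3),len(q))
k=ok&(Z>.03)&(X>.5)&(X<.8)&(Y>-.06)&(Y<.07); q=P[k];print("bottle",q.mean(0).round(3),q.max(0).round(3))
E
python3 meas2.py
```

```text
red H all (515.9, 258.9, 150, 65, -1.5) low (515.3, 256.6, 151, 65, -4.1) far (569.7, 252.9, 55, 15, 89.7) 174 near (449.8, 255.0, 54, 12, 88.8) 52
   C rect (453.5, -242.6, 104, 25, -5.3) n 536 yaw -5.2 len [-0.0501  0.0523] cen [ 0.4525 -0.2417] medz 0.055 origin [ 0.4725 -0.2436]
yellow H all (517.4, 324.3, 149, 57, -1.5) low (517.4, 324.2, 149, 57, -1.8) far (571.2, 322.0, 55, 14, 88.1) 182 near (451.3, 324.7, 54, 14, 88.6) 62
   C rect (459.3, -177.1, 104, 26, -4.9) n 533 yaw -5.2 len [-0.0503  0.0523] cen [ 0.4583 -0.1762] medz 0.055 origin [ 0.4782 -0.178 ]
green H all (513.7, 183.7, 148, 56, -0.3) low (513.7, 183.9, 148, 56, -0.3) far (568.0, 182.0, 53, 14, 88.6) 163 near (448.1, 184.9, 53, 13, 89.2) 41
   C rect (443.1, -315.0, 104, 25, -9.1) n 541 yaw -9.6 len [-0.0501  0.0518] cen [ 0.442  -0.3142] medz 0.0551 origin [ 0.4616 -0.3175]
blue H all (512.3, 117.1, 150, 61, -1.3) low (512.4, 115.9, 150, 60, -2.7) far (566.3, 112.4, 54, 15, 89.5) 172 near (446.0, 115.7, 55, 13, 89.1) 49
   C rect (464.3, -102.6, 104, 25, -5.7) n 531 yaw -6.1 len [-0.0506  0.0519] cen [ 0.4636 -0.1024] medz 0.0552 origin [ 0.4831 -0.1045]
tin [0.438 0.007 0.026] 432
bottle [ 0.675 -0.006  0.1  ] [0.702 0.018 0.153]
```

```bash
cat > plan.py <<'E'
import sys
from h import *
from scipy.spatial.transform import Rotation as Ro
# target: x y z(mm) chisel yaw(deg); tool x points opposite to the chisel x. turn first, then shift
x,y,z,a=map(float,sys.argv[1:5]);s=ctrl.read_state()
R=Ro.from_quat(s["orientation"]);a=np.radians(a)
G=Ro.from_matrix(np.array([[-np.cos(a),-np.sin(a),0],[-np.sin(a),np.cos(a),0],[0,0,-1]]))
print("turn",(R.inv()*G).as_rotvec().round(3),"shift mm",(G.inv().apply(np.array([x,y,z])-s["tcp_pos"]*1000)).round(1),
 "t",s["clock"],"tcp",(s["tcp_pos"]*1000).round(1),"gap",s["finger_gap"].round(4),"F",s["contact_force"].round(1),"grip",s["gripper_force"])
E
python3 plan.py 477.5 -244 180 -5.2
```

```text
Traceback (most recent call last):
  File "plan.py", line 9, in <module>
    "t",s["clock"],"tcp",(s["tcp_pos"]*1000).round(1),"gap",s["finger_gap"].round(4),"F",s["contact_force"].round(1),"grip",s["gripper_force"])
                                                            ^^^^^^^^^^^^^^^^^^^^^
AttributeError: 'float' object has no attribute 'round'
```

```bash
sed -i 's/s\["finger_gap"\].round(4)/round(s["finger_gap"],4)/' plan.py; python3 plan.py 477.5 -244 180 -5.2
```

```text
turn [ 0.002 -0.001  0.497] shift mm [-199.7  348.9    2.5] t 0.05 tcp [ 247.  -573.3  182.5] gap 0.0872 F [0.1 0.5 0.4] grip 0.0
```

```bash
python3 -m jog '[{"az":0.1,"hand":-0.15},{"az":0.1,"hand":-0.15},{"az":0.1,"hand":-0.15},{"az":0.1,"hand":-0.15},{"az":0.1,"hand":-0.15}]'; python3 -m jog '[{"tx":-17,"ty":29,"hand":-0.15},{"tx":-17,"ty":29,"hand":-0.15},{"tx":-17,"ty":29,"hand":-0.15},{"tx":-17,"ty":29,"hand":-0.15},{"tx":-17,"ty":29,"hand":-0.15},{"tx":-17,"ty":29,"hand":-0.15},{"tx":-17,"ty":29,"hand":-0.15},{"tx":-17,"ty":29,"hand":-0.15},{"tx":-17,"ty":29,"hand":-0.15},{"tx":-17,"ty":29,"hand":-0.15},{"tx":-17,"ty":29,"hand":-0.15},{"tx":-13,"ty":30,"tz":2,"hand":-0.15}]'; python3 -m jog '[{"hand":-0.15},{"hand":-0.15}]'; python3 plan.py 477.5 -244 24 -5.2
python3 - <<'E'
from h import *
f=imaging.grab_frame("wrist");cv2.imwrite("pics/w1.png",f["img"])
E
```

```text
turn [ 0.002 -0.001  0.497] shift mm [-199.7  348.9  158.5] t 0.05 tcp [ 247.  -573.3  182.5] gap 0.0872 F [0.1 0.5 0.4] grip 0.0validation failed for argument at $[0]...
validation failed for argument at $[0]...
validation failed for argument at $[0]...
```

View pics/w1.png

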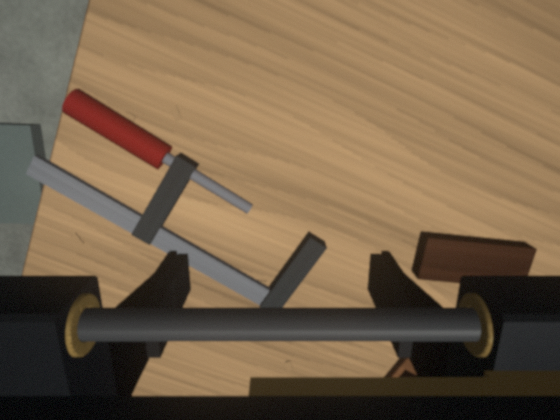

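The wrist view still shows the clamp at the start position, with the fingers at (160,300) and (395,300). The rows were refused and nothing moved, so I think every key has to be given.

```bash
python3 -m jog '[{"ax":0,"ay":0,"az":0.1,"tx":0,"ty":0,"tz":0,"hand":-0.15},{"ax":0,"ay":0,"az":0.1,"tx":0,"ty":0,"tz":0,"hand":-0.15},{"ax":0,"ay":0,"az":0.1,"tx":0,"ty":0,"tz":0,"hand":-0.15},{"ax":0,"ay":0,"az":0.1,"tx":0,"ty":0,"tz":0,"hand":-0.15},{"ax":0,"ay":0,"az":0.1,"tx":0,"ty":0,"tz":0,"hand":-0.15}]' && python3 plan.py 477.5 -244 180 -5.2
```

```text
clock: 0.52
tcp_pos: [0.2471, -0.5736, 0.183]
orientation: [0.049, 0.999, 0.001, -0.0]
contact_force: [0.6, -0.9, -0.4]
finger_gap: 0.0614
gripper_force: 0.0
turn [ 0.001 -0.001 -0.008] shift mm [-199.5  349.1    3. ] t 0.5167 tcp [ 247.1 -573.6  183. ] gap 0.0614 F [ 0.6 -0.9 -0.4] grip 0.0
```

```bash
python3 -m jog '[{"ax":0,"ay":0,"az":0,"tx":-17,"ty":29,"tz":0,"hand":-0.15},{"ax":0,"ay":0,"az":0,"tx":-17,"ty":29,"tz":0,"hand":-0.15},{"ax":0,"ay":0,"az":0,"tx":-17,"ty":29,"tz":0,"hand":-0.15},{"ax":0,"ay":0,"az":0,"tx":-17,"ty":29,"tz":0,"hand":-0.15},{"ax":0,"ay":0,"az":0,"tx":-17,"ty":29,"tz":0,"hand":-0.15},{"ax":0,"ay":0,"az":0,"tx":-17,"ty":29,"tz":0,"hand":-0.15},{"ax":0,"ay":0,"az":0,"tx":-17,"ty":29,"tz":0,"hand":-0.15},{"ax":0,"ay":0,"az":0,"tx":-17,"ty":29,"tz":0,"hand":-0.15},{"ax":0,"ay":0,"az":0,"tx":-17,"ty":29,"tz":0,"hand":-0.15},{"ax":0,"ay":0,"az":0,"tx":-17,"ty":29,"tz":0,"hand":-0.15},{"ax":0,"ay":0,"az":0,"tx":-17,"ty":29,"tz":0,"hand":-0.15},{"ax":0,"ay":0,"az":0,"tx":-12,"ty":30,"tz":3,"hand":-0.15}]' && python3 -m jog '[{"ax":0,"ay":0,"az":0,"tx":0,"ty":0,"tz":0,"hand":-0.15},{"ax":0,"ay":0,"az":0,"tx":0,"ty":0,"tz":0,"hand":-0.15}]' && python3 plan.py 477.5 -244 24 -5.2
python3 - <<'E'
from h import *
f=imaging.grab_frame("wrist");cv2.imwrite("pics/w2.png",f["img"])
E
```

```text
clock: 1.52
tcp_pos: [0.4793, -0.2436, 0.1808]
orientation: [0.046, 0.999, -0.0, 0.0]
contact_force: [0.6, 0.3, 0.4]
finger_gap: 0.0498
gripper_force: 0.0
clock: 1.68
tcp_pos: [0.4782, -0.2435, 0.1801]
orientation: [0.045, 0.999, 0.0, -0.001]
contact_force: [-0.1, 0.3, -0.4]
finger_gap: 0.0499
gripper_force: 0.0
turn [ 0.    -0.001  0.001] shift mm [  0.7  -0.6 156.1] t 1.6833 tcp [ 478.2 -243.5  180.1] gap 0.0499 F [-0.1  0.3 -0.4] grip 0.0
```

View pics/w2.png

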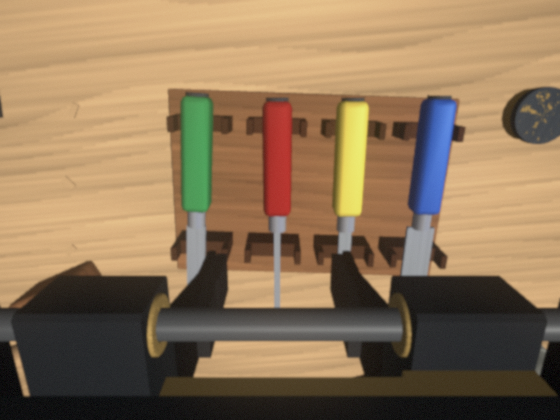

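The wrist view shows the red handle at column 278, centred between the fingers (222 to 335) and aligned with them. I'll go down and grasp.

```bash
python3 -m jog '[{"ax":0,"ay":0,"az":0,"tx":0,"ty":0,"tz":25,"hand":-0.15},{"ax":0,"ay":0,"az":0,"tx":0,"ty":0,"tz":25,"hand":-0.15},{"ax":0,"ay":0,"az":0,"tx":0,"ty":0,"tz":25,"hand":-0.15},{"ax":0,"ay":0,"az":0,"tx":0,"ty":0,"tz":25,"hand":-0.15},{"ax":0,"ay":0,"az":0,"tx":0,"ty":0,"tz":20,"hand":-0.15},{"ax":0,"ay":0,"az":0,"tx":0,"ty":0,"tz":20,"hand":-0.15},{"ax":0,"ay":0,"az":0,"tx":0,"ty":0,"tz":16,"hand":-0.15},{"ax":0,"ay":0,"az":0,"tx":0,"ty":0,"tz":0,"hand":-0.15},{"ax":0,"ay":0,"az":0,"tx":0,"ty":0,"tz":0,"hand":-0.15}]' && python3 -m jog '[{"ax":0,"ay":0,"az":0,"tx":0,"ty":0,"tz":0,"hand":1},{"ax":0,"ay":0,"az":0,"tx":0,"ty":0,"tz":0,"hand":1},{"ax":0,"ay":0,"az":0,"tx":0,"ty":0,"tz":0,"hand":1},{"ax":0,"ay":0,"az":0,"tx":0,"ty":0,"tz":0,"hand":1},{"ax":0,"ay":0,"az":0,"tx":0,"ty":0,"tz":0,"hand":1},{"ax":0,"ay":0,"az":0,"tx":0,"ty":0,"tz":0,"hand":1},{"ax":0,"ay":0,"az":0,"tx":0,"ty":0,"tz":0,"hand":1},{"ax":0,"ay":0,"az":0,"tx":0,"ty":0,"tz":0,"hand":1}]'
```

```text
clock: 2.48
tcp_pos: [0.4769, -0.246, 0.0242]
orientation: [0.047, 0.999, -0.0, -0.001]
contact_force: [-0.1, 0.3, 0.9]
finger_gap: 0.0501
gripper_force: 0.0
clock: 3.15
tcp_pos: [0.478, -0.2449, 0.0247]
orientation: [0.047, 0.999, -0.0, 0.0]
contact_force: [-0.3, -0.5, 0.7]
finger_gap: 0.005
gripper_force: 0.0
```

The gap reads 5 mm with no grip force, so the handle isn't between the fingers. I'll look before moving.

```bash
python3 - <<'E'
from h import *
f=imaging.grab_frame("wrist");g=imaging.grab_frame("scene")
cv2.imwrite("pics/w3.png",np.hstack([cv2.resize(f["img"],(400,300)),cv2.resize(g["img"],(400,300))]))
s=ctrl.read_state();print(s["finger_gap"],s["gripper_force"],s["clock"])
E
```

```text
0.0017518974587250517 0.0 3.25
```

View pics/w3.png

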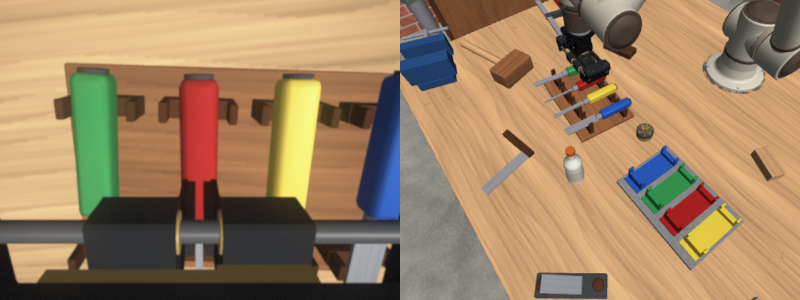

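The wrist view shows closed fingers at (199,205) with red visible between them, and the handle undisturbed. I'll find where the fingertips really are from depth.

```bash
python3 - <<'E'
from h import *
f=imaging.grab_frame("wrist");g=imaging.grab_frame("scene")
P=pts(f)
for r in range(240,360,8):
    print(r,[tuple((P[r,c]*1000).round().astype(int)) for c in (264,272,279,286,296)])
print(np.array(f["world_from_camera"]).round(3))
cv2.imwrite("pics/s3.png",np.hstack([cv2.resize(g["img"][60:180,180:300],(400,400),interpolation=cv2.INTER_CUBIC),cv2.resize(f["img"][220:360,210:350],(400,400),interpolation=cv2.INTER_CUBIC)]))
E
```

```text
240 [(np.int64(464), np.int64(-251), np.int64(56)), (np.int64(464), np.int64(-247), np.int64(56)), (np.int64(465), np.int64(-243), np.int64(55)), (np.int64(464), np.int64(-240), np.int64(57)), (np.int64(465), np.int64(-235), np.int64(56))]
248 [(np.int64(468), np.int64(-251), np.int64(57)), (np.int64(469), np.int64(-247), np.int64(56)), (np.int64(469), np.int64(-244), np.int64(56)), (np.int64(469), np.int64(-240), np.int64(57)), (np.int64(470), np.int64(-235), np.int64(55))]
256 [(np.int64(466), np.int64(-250), np.int64(71)), (np.int64(468), np.int64(-247), np.int64(67)), (np.int64(473), np.int64(-244), np.int64(57)), (np.int64(468), np.int64(-240), np.int64(67)), (np.int64(467), np.int64(-236), np.int64(70))]
264 [(np.int64(465), np.int64(-250), np.int64(80)), (np.int64(467), np.int64(-247), np.int64(76)), (np.int64(478), np.int64(-244), np.int64(56)), (np.int64(468), np.int64(-240), np.int64(76)), (np.int64(467), np.int64(-236), np.int64(79))]
272 [(np.int64(466), np.int64(-250), np.int64(87)), (np.int64(468), np.int64(-246), np.int64(84)), (np.int64(482), np.int64(-245), np.int64(
[... 1961 characters left out ...]
4(450), np.int64(-240), np.int64(151)), (np.int64(450), np.int64(-238), np.int64(151))]
344 [(np.int64(481), np.int64(-250), np.int64(113)), (np.int64(481), np.int64(-247), np.int64(113)), (np.int64(533), np.int64(-250), np.int64(46)), (np.int64(481), np.int64(-242), np.int64(114)), (np.int64(474), np.int64(-239), np.int64(123))]
352 [(np.int64(485), np.int64(-251), np.int64(113)), (np.int64(484), np.int64(-248), np.int64(114)), (np.int64(540), np.int64(-250), np.int64(45)), (np.int64(485), np.int64(-243), np.int64(113)), (np.int64(477), np.int64(-239), np.int64(124))]
[[ 0.093  0.949  0.303  0.394]
 [ 0.996 -0.089 -0.028 -0.237]
 [ 0.     0.304 -0.953  0.226]
 [ 0.     0.     0.     1.   ]]
```

View pics/s3.png

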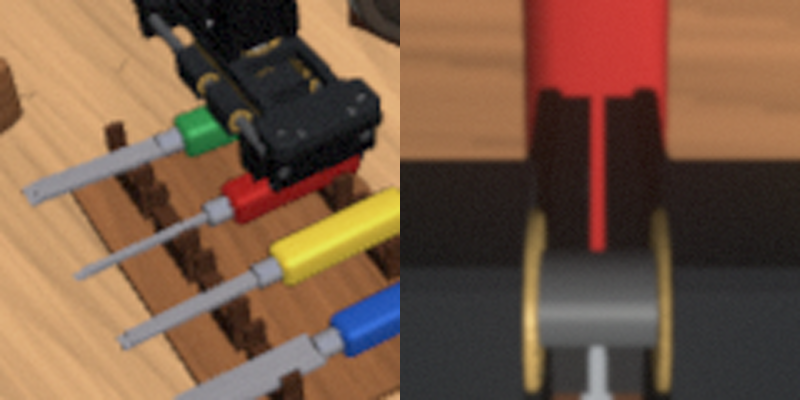

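The fingertips seem to sit on top of the handle at z≈57, although the TCP reads 24 mm. I'll rise and measure the fingertip height in free space.

```bash
python3 -m jog '[{"ax":0,"ay":0,"az":0,"tx":0,"ty":0,"tz":-10,"hand":1},{"ax":0,"ay":0,"az":0,"tx":0,"ty":0,"tz":-20,"hand":1},{"ax":0,"ay":0,"az":0,"tx":0,"ty":0,"tz":-25,"hand":1},{"ax":0,"ay":0,"az":0,"tx":0,"ty":0,"tz":-25,"hand":1},{"ax":0,"ay":0,"az":0,"tx":0,"ty":0,"tz":-20,"hand":1},{"ax":0,"ay":0,"az":0,"tx":0,"ty":0,"tz":0,"hand":1},{"ax":0,"ay":0,"az":0,"tx":0,"ty":0,"tz":0,"hand":1}]'; python3 - <<'E'
from h import *
s=ctrl.read_state();t=s["tcp_pos"];print(t,s["finger_gap"])
for n in ("scene","wrist"):
    f=imaging.grab_frame(n);P=pts(f);V=f["img"].max(-1)
    d=np.abs(P[...,:2]-t[:2]).max(-1)
    k=(f["range_z"]>.05)&(d<.03)&(P[...,2]>.062)&(V<70)
    q=P[k];print(n,len(q),np.percentile(q[:,2],[0,1,3,10,50]).round(3) if len(q) else "")
    if n=="scene":
        v,u=np.nonzero(k);a,b=max(v.mean()-60,0),u.mean();a=int(a);b=int(b)
        A=cv2.resize(f["img"][a:a+120,b-60:b+60],(400,400),interpolation=cv2.INTER_CUBIC)
    else: cv2.imwrite("pics/s4.png",np.hstack([A,cv2.resize(f["img"],(400,400))]))
E
```

```text
clock: 3.93
tcp_pos: [0.4788, -0.2451, 0.1266]
orientation: [0.047, 0.999, -0.0, 0.002]
contact_force: [-0.2, -0.0, -0.3]
finger_gap: 0.0002
gripper_force: 0.0
[ 0.47880921 -0.24512803  0.12660852] 0.00021647801288801619
scene 1368 [0.168 0.175 0.184 0.26  0.287]
wrist 14747 [0.165 0.171 0.179 0.201 0.267]
```

View pics/s4.png

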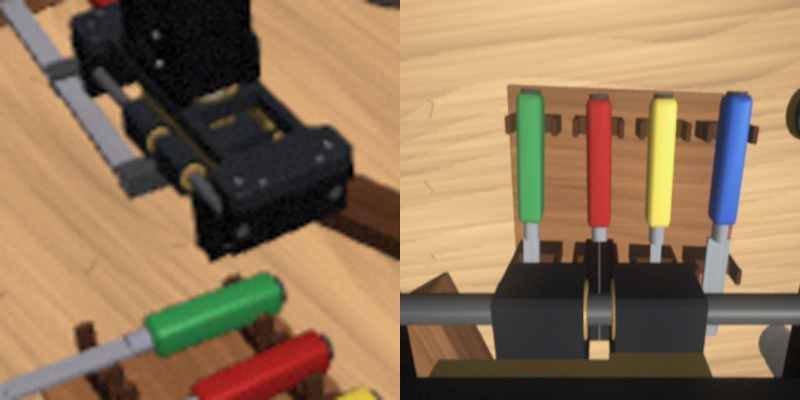

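The scene and wrist clouds both put the fingertips at z≈0.165 while the TCP reads 0.127. The pads are therefore about 38 mm higher than reported, with no sideways error (finger face at x=468, 10 mm from the TCP as expected). I'll go about 38 mm deeper, watching the contact force.

```bash
python3 -m jog '[{"ax":0,"ay":0,"az":0,"tx":1,"ty":1,"tz":0,"hand":-0.15},{"ax":0,"ay":0,"az":0,"tx":0,"ty":0,"tz":0,"hand":-0.15},{"ax":0,"ay":0,"az":0,"tx":0,"ty":0,"tz":0,"hand":-0.15},{"ax":0,"ay":0,"az":0,"tx":0,"ty":0,"tz":0,"hand":-0.15},{"ax":0,"ay":0,"az":0,"tx":0,"ty":0,"tz":0,"hand":-0.15},{"ax":0,"ay":0,"az":0,"tx":0,"ty":0,"tz":0,"hand":-0.15},{"ax":0,"ay":0,"az":0,"tx":0,"ty":0,"tz":0,"hand":-0.15},{"ax":0,"ay":0,"az":0,"tx":0,"ty":0,"tz":25,"hand":-0.15},{"ax":0,"ay":0,"az":0,"tx":0,"ty":0,"tz":25,"hand":-0.15},{"ax":0,"ay":0,"az":0,"tx":0,"ty":0,"tz":25,"hand":-0.15},{"ax":0,"ay":0,"az":0,"tx":0,"ty":0,"tz":20,"hand":-0.15}]' && python3 -m jog '[{"ax":0,"ay":0,"az":0,"tx":0,"ty":0,"tz":10,"hand":-0.15},{"ax":0,"ay":0,"az":0,"tx":0,"ty":0,"tz":10,"hand":-0.15},{"ax":0,"ay":0,"az":0,"tx":0,"ty":0,"tz":10,"hand":-0.15},{"ax":0,"ay":0,"az":0,"tx":0,"ty":0,"tz":7,"hand":-0.15},{"ax":0,"ay":0,"az":0,"tx":0,"ty":0,"tz":5,"hand":-0.15},{"ax":0,"ay":0,"az":0,"tx":0,"ty":0,"tz":0,"hand":-0.15}]'; python3 - <<'E'
from h import *
s=ctrl.read_state();t=s["tcp_pos"];print(t,s["finger_gap"],s["contact_force"])
f=imaging.grab_frame("wrist");cv2.imwrite("pics/w5.png",f["img"])
E
```

```text
clock: 4.95
tcp_pos: [0.4764, -0.2437, 0.0281]
orientation: [0.047, 0.999, 0.0, -0.001]
contact_force: [0.3, 0.1, -0.7]
finger_gap: 0.0495
gripper_force: 0.0
clock: 5.45
tcp_pos: [0.4767, -0.2438, -0.013]
orientation: [0.047, 0.999, 0.0, -0.0]
contact_force: [0.5, -0.0, -0.0]
finger_gap: 0.05
gripper_force: 0.0
[ 0.47673065 -0.24383564 -0.01296711] 0.04999364073923893 [ 0.49021196 -0.04576912 -0.04567546]
```

View pics/w5.png

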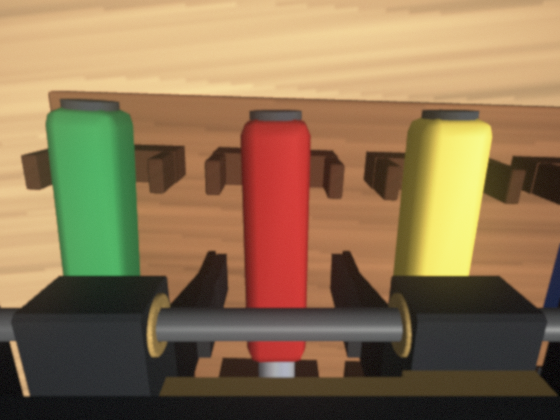

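The wrist view shows the fingers straddling the red handle (columns 245–308, between fingers at 222 and 335), with no contact. I'll close and lift a little.

```bash
python3 -m jog '[{"ax":0,"ay":0,"az":0,"tx":0,"ty":0,"tz":0,"hand":1},{"ax":0,"ay":0,"az":0,"tx":0,"ty":0,"tz":0,"hand":1},{"ax":0,"ay":0,"az":0,"tx":0,"ty":0,"tz":0,"hand":1},{"ax":0,"ay":0,"az":0,"tx":0,"ty":0,"tz":0,"hand":1},{"ax":0,"ay":0,"az":0,"tx":0,"ty":0,"tz":0,"hand":1},{"ax":0,"ay":0,"az":0,"tx":0,"ty":0,"tz":0,"hand":1},{"ax":0,"ay":0,"az":0,"tx":0,"ty":0,"tz":0,"hand":1}]' ; python3 plan.py 499.8 254 167 -1.4
```

```text
clock: 6.08
tcp_pos: [0.4772, -0.244, -0.012]
orientation: [0.046, 0.999, -0.0, 0.0]
contact_force: [-0.3, 0.3, 2.3]
finger_gap: 0.0259
gripper_force: 30.0
turn [-0.     0.001 -0.069] shift mm [ -10.4  498.4 -179. ] t 6.0833 tcp [ 477.2 -244.   -12. ] gap 0.0259 F [-0.3  0.3  2.3] grip 29.999642120674253
```

```bash
python3 -m jog '[{"ax":0,"ay":0,"az":0,"tx":0,"ty":0,"tz":-5,"hand":1},{"ax":0,"ay":0,"az":0,"tx":0,"ty":0,"tz":-15,"hand":1},{"ax":0,"ay":0,"az":0,"tx":0,"ty":0,"tz":-25,"hand":1},{"ax":0,"ay":0,"az":0,"tx":0,"ty":0,"tz":-25,"hand":1},{"ax":0,"ay":0,"az":0,"tx":0,"ty":0,"tz":-25,"hand":1},{"ax":0,"ay":0,"az":0,"tx":0,"ty":0,"tz":-25,"hand":1},{"ax":0,"ay":0,"az":-0.035,"tx":0,"ty":0,"tz":-25,"hand":1},{"ax":0,"ay":0,"az":-0.035,"tx":0,"ty":0,"tz":-20,"hand":1},{"ax":0,"ay":0,"az":0,"tx":0,"ty":0,"tz":-15,"hand":1},{"ax":0,"ay":0,"az":0,"tx":0,"ty":0,"tz":0,"hand":1}]' ; python3 plan.py 499.8 254 168 -1.4
python3 - <<'E'
from h import *
f=imaging.grab_frame("wrist");cv2.imwrite("pics/w6.png",f["img"])
E
```

```text
clock: 6.92
tcp_pos: [0.4788, -0.2444, 0.1711]
orientation: [0.011, 1.0, -0.001, 0.003]
contact_force: [0.6, -0.5, -2.3]
finger_gap: 0.0259
gripper_force: 30.0
turn [-0.002  0.006  0.002] shift mm [ -8.9 498.8   3.1] t 6.9167 tcp [ 478.8 -244.4  171.1] gap 0.0259 F [ 0.6 -0.5 -2.3] grip 29.999278960749507
```

View pics/w6.png

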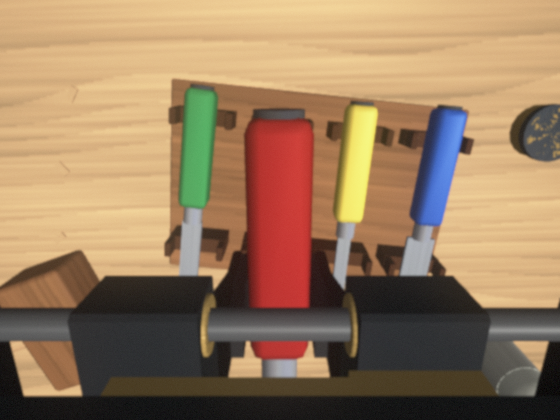

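The red chisel is held level: the handle's back end is at row 112, the same as before the lift. I'll carry it across above the bottle.

```bash
python3 -m jog '[{"ax":0,"ay":0,"az":0,"tx":0,"ty":10,"tz":0,"hand":1},{"ax":0,"ay":0,"az":0,"tx":0,"ty":20,"tz":0,"hand":1},{"ax":0,"ay":0,"az":0,"tx":0,"ty":30,"tz":0,"hand":1},{"ax":0,"ay":0,"az":0,"tx":0,"ty":30,"tz":0,"hand":1},{"ax":0,"ay":0,"az":0,"tx":0,"ty":30,"tz":0,"hand":1},{"ax":0,"ay":0,"az":0,"tx":0,"ty":30,"tz":0,"hand":1},{"ax":0,"ay":0,"az":0,"tx":0,"ty":30,"tz":0,"hand":1},{"ax":0,"ay":0,"az":0,"tx":0,"ty":30,"tz":0,"hand":1},{"ax":0,"ay":0,"az":0,"tx":0,"ty":30,"tz":0,"hand":1},{"ax":0,"ay":0,"az":0,"tx":0,"ty":30,"tz":0,"hand":1},{"ax":0,"ay":0,"az":0,"tx":0,"ty":30,"tz":0,"hand":1},{"ax":0,"ay":0,"az":0,"tx":0,"ty":30,"tz":0,"hand":1}]' && python3 -m jog '[{"ax":0,"ay":0,"az":0,"tx":-3,"ty":30,"tz":0,"hand":1},{"ax":0,"ay":0,"az":0,"tx":-3,"ty":30,"tz":0,"hand":1},{"ax":0,"ay":0,"az":0,"tx":-3,"ty":30,"tz":0,"hand":1},{"ax":0,"ay":0,"az":0,"tx":0,"ty":30,"tz":0,"hand":1},{"ax":0,"ay":0,"az":0,"tx":0,"ty":28,"tz":0,"hand":1},{"ax":0,"ay":0,"az":0,"tx":0,"ty":15,"tz":0,"hand":1},{"ax":0,"ay":0,"az":0,"tx":0,"ty":5,"tz":0,"hand":1},{"ax":0,"ay":0,"az":0,"tx":0,"ty":0,"tz":0,"hand":1},{"ax":0,"ay":0,"az":0,"tx":0,"ty":0,"tz":0,"hand":1}]'; python3 plan.py 499.5 254 -12 -1.4
python3 - <<'E'
from h import *
f=imaging.grab_frame("wrist");cv2.imwrite("pics/w7.png",f["img"])
E
```

```text
clock: 7.97
tcp_pos: [0.4828, 0.0874, 0.1657]
orientation: [0.012, 1.0, -0.001, -0.002]
contact_force: [0.2, 0.0, -2.0]
finger_gap: 0.0255
gripper_force: 30.0
clock: 8.72
tcp_pos: [0.4967, 0.2529, 0.1666]
orientation: [0.012, 1.0, -0.001, -0.001]
contact_force: [-0.1, -0.4, -1.8]
finger_gap: 0.0255
gripper_force: 30.0
turn [-0.002 -0.002  0.001] shift mm [ -2.8   1.2 178.6] t 8.7167 tcp [496.7 252.9 166.6] gap 0.0255 F [-0.1 -0.4 -1.8] grip 29.999074330553412
```

View pics/w7.png

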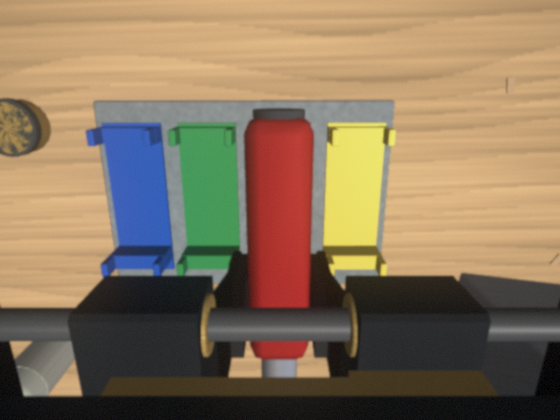

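The red chisel is above the red holder, midway between green (column 208) and yellow (column 355). I'll lower it.

```bash
python3 -m jog '[{"ax":0,"ay":0,"az":0,"tx":-3,"ty":1,"tz":10,"hand":1},{"ax":0,"ay":0,"az":0,"tx":0,"ty":0,"tz":25,"hand":1},{"ax":0,"ay":0,"az":0,"tx":0,"ty":0,"tz":25,"hand":1},{"ax":0,"ay":0,"az":0,"tx":0,"ty":0,"tz":25,"hand":1},{"ax":0,"ay":0,"az":0,"tx":0,"ty":0,"tz":25,"hand":1},{"ax":0,"ay":0,"az":0,"tx":0,"ty":0,"tz":20,"hand":1},{"ax":0,"ay":0,"az":0,"tx":0,"ty":0,"tz":15,"hand":1},{"ax":0,"ay":0,"az":0,"tx":0,"ty":0,"tz":10,"hand":1},{"ax":0,"ay":0,"az":0,"tx":0,"ty":0,"tz":10,"hand":1},{"ax":0,"ay":0,"az":0,"tx":0,"ty":0,"tz":5,"hand":1},{"ax":0,"ay":0,"az":0,"tx":0,"ty":0,"tz":0,"hand":1}]' && python3 -m jog '[{"ax":0,"ay":0,"az":0,"tx":0,"ty":0,"tz":3,"hand":1},{"ax":0,"ay":0,"az":0,"tx":0,"ty":0,"tz":3,"hand":1},{"ax":0,"ay":0,"az":0,"tx":0,"ty":0,"tz":0,"hand":1},{"ax":0,"ay":0,"az":0,"tx":0,"ty":0,"tz":0,"hand":1}]'; python3 plan.py 499.5 254 -12 -1.4
```

```text
clock: 9.68
tcp_pos: [0.5003, 0.254, -0.0032]
orientation: [0.012, 1.0, -0.001, -0.001]
contact_force: [-0.1, -0.3, -2.6]
finger_gap: 0.0259
gripper_force: 30.0
clock: 10.02
tcp_pos: [0.5008, 0.2549, -0.008]
orientation: [0.012, 1.0, 0.0, 0.0]
contact_force: [0.7, -0.8, -2.1]
finger_gap: 0.0258
gripper_force: 30.0
turn [0.001 0.001 0.001] shift mm [ 1.2 -0.9  4. ] t 10.0167 tcp [500.8 254.9  -8. ] gap 0.0258 F [ 0.7 -0.8 -2.1] grip 29.999247668311
```

```bash
python3 -m jog '[{"ax":0,"ay":0,"az":0,"tx":0,"ty":0,"tz":2,"hand":1},{"ax":0,"ay":0,"az":0,"tx":0,"ty":0,"tz":2,"hand":1},{"ax":0,"ay":0,"az":0,"tx":0,"ty":0,"tz":0,"hand":1},{"ax":0,"ay":0,"az":0,"tx":0,"ty":0,"tz":0,"hand":1}]'; python3 plan.py 499.5 254 -12 -1.4
```

```text
clock: 10.35
tcp_pos: [0.5009, 0.255, -0.0119]
orientation: [0.011, 1.0, 0.0, 0.0]
contact_force: [-0.5, 0.4, 0.9]
finger_gap: 0.0256
gripper_force: 30.0
turn [0.    0.001 0.002] shift mm [ 1.4 -1.   0.1] t 10.35 tcp [500.9 255.  -11.9] gap 0.0256 F [-0.5  0.4  0.9] grip 29.999283431097865
```

Contact is made (force moved from −2 to +0.9 N). I'll release, rise and check from above.

```bash
python3 -m jog '[{"ax":0,"ay":0,"az":0,"tx":0,"ty":0,"tz":0,"hand":-0.15},{"ax":0,"ay":0,"az":0,"tx":0,"ty":0,"tz":0,"hand":-0.15},{"ax":0,"ay":0,"az":0,"tx":0,"ty":0,"tz":0,"hand":-0.15},{"ax":0,"ay":0,"az":0,"tx":0,"ty":0,"tz":0,"hand":-0.15},{"ax":0,"ay":0,"az":0,"tx":0,"ty":0,"tz":0,"hand":-0.15},{"ax":0,"ay":0,"az":0,"tx":0,"ty":0,"tz":0,"hand":-0.15},{"ax":0,"ay":0,"az":0,"tx":0,"ty":0,"tz":0,"hand":-0.15},{"ax":0,"ay":0,"az":0,"tx":0,"ty":0,"tz":0,"hand":-0.15}]' && python3 -m jog '[{"ax":0,"ay":0,"az":0,"tx":0,"ty":0,"tz":-10,"hand":-0.15},{"ax":0,"ay":0,"az":0,"tx":0,"ty":0,"tz":-20,"hand":-0.15},{"ax":0,"ay":0,"az":0,"tx":0,"ty":0,"tz":-30,"hand":-0.15},{"ax":0,"ay":0,"az":0,"tx":0,"ty":0,"tz":-30,"hand":-0.15},{"ax":0,"ay":0,"az":0,"tx":0,"ty":0,"tz":-30,"hand":-0.15},{"ax":0,"ay":0,"az":0,"tx":0,"ty":0,"tz":-30,"hand":-0.15},{"ax":0,"ay":0,"az":0.035,"tx":0,"ty":0,"tz":-20,"hand":-0.15},{"ax":0,"ay":0,"az":0.035,"tx":0,"ty":0,"tz":-10,"hand":-0.15}]'; python3 plan.py 482.9 -178.4 168 -5.2
cat > chk.py <<'E'
import sys
from h import *
src=sys.argv[2] if len(sys.argv)>2 else "wrist"
f=imaging.grab_frame(src);P=pts(f);H,S,V=cv2.split(cv2.cvtColor(f["img"],cv2.COLOR_BGR2HSV));c=sys.argv[1]
m={"red":((H<5)|(H>172)),"yellow":(H>22)&(H<36),"green":(H>45)&(H<90),"blue":(H>98)&(H<128)}[c]
k=m&(S>90)&(V>35)&(f["range_z"]>.05)&(P[...,2]>.049)&(P[...,2]<.065)&(P[...,0]<.54)&(P[...,0]>.36)
L,st=cv2.connectedComponentsWithStats(k.astype(np.uint8))[1:3];t=P[L==1+st[1:,4].argmax()]
cen=t[:,:2].mean(0);w=np.linalg.svd(t[:,:2]-cen)[2][0];w*=np.sign(w[0]);s=(t[:,:2]-cen)@w;r=np.percentile(s,[.5,99.5])
print(c,len(t),"yaw",np.degrees(np.arctan2(w[1],w[0])).round(1),"span",(r*1000).round(1),"back",((cen+w*r[0])*1000).round(1),"origin from back",((cen+w*(r[0]+.072))*1000).round(1),"z",np.percentile(t[:,2],[5,50,95]).round(4))
cv2.imwrite("pics/chk_%s_%s.png"%(c,src),f["img"])
E
python3 chk.py red
```

```text
clock: 11.02
tcp_pos: [0.5006, 0.2547, -0.0124]
orientation: [0.012, 1.0, -0.0, 0.0]
contact_force: [1.3, 0.1, 0.3]
finger_gap: 0.0496
gripper_force: 0.0
clock: 11.68
tcp_pos: [0.502, 0.2556, 0.1724]
orientation: [0.047, 0.999, 0.002, 0.003]
contact_force: [0.3, 0.2, 0.4]
finger_gap: 0.0503
gripper_force: 0.0
turn [ 0.005  0.005 -0.004] shift mm [ -20.3 -433.9    4.4] t 11.6833 tcp [502.  255.6 172.4] gap 0.0503 F [0.3 0.2 0.4] grip 0.0
red 3407 yaw -1.4 span [-48.4  52.9] back [426.8 257.2] origin from back [498.8 255.4] z [0.0522 0.0559 0.0574]
```

View pics/chk_red_wrist.png

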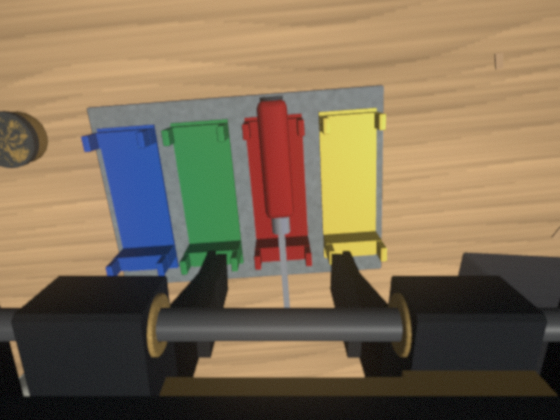

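Red lies straight in its holder: yaw −1.4°, top at 56 mm, origin about 3 mm from the holder's. Next is yellow.

```bash
python3 -m jog '[{"ax":0,"ay":0,"az":0,"tx":-1,"ty":-20,"tz":0,"hand":-0.15},{"ax":0,"ay":0,"az":0,"tx":-2,"ty":-36,"tz":0,"hand":-0.15},{"ax":0,"ay":0,"az":0,"tx":-2,"ty":-36,"tz":0,"hand":-0.15},{"ax":0,"ay":0,"az":0,"tx":-2,"ty":-36,"tz":0,"hand":-0.15},{"ax":0,"ay":0,"az":0,"tx":-2,"ty":-36,"tz":0,"hand":-0.15},{"ax":0,"ay":0,"az":0,"tx":-2,"ty":-36,"tz":0,"hand":-0.15},{"ax":0,"ay":0,"az":0,"tx":-2,"ty":-36,"tz":0,"hand":-0.15},{"ax":0,"ay":0,"az":0,"tx":-2,"ty":-36,"tz":0,"hand":-0.15},{"ax":0,"ay":0,"az":0,"tx":-2,"ty":-36,"tz":0,"hand":-0.15},{"ax":0,"ay":0,"az":0,"tx":-2,"ty":-36,"tz":0,"hand":-0.15},{"ax":0,"ay":0,"az":0,"tx":-1,"ty":-36,"tz":0,"hand":-0.15},{"ax":0,"ay":0,"az":0,"tx":0,"ty":-36,"tz":0,"hand":-0.15}]' && python3 -m jog '[{"ax":0,"ay":0,"az":0,"tx":0,"ty":-14,"tz":0,"hand":-0.15},{"ax":0,"ay":0,"az":0,"tx":0,"ty":-4,"tz":2,"hand":-0.15},{"ax":0,"ay":0,"az":0,"tx":0,"ty":0,"tz":0,"hand":-0.15},{"ax":0,"ay":0,"az":0,"tx":0,"ty":0,"tz":0,"hand":-0.15}]'; python3 chk.py yellow;  python3 plan.py 482.9 -178.4 -12 -5.2
```

```text
clock: 12.73
tcp_pos: [0.4811, -0.1631, 0.1676]
orientation: [0.046, 0.999, 0.0, -0.0]
contact_force: [0.3, -0.4, 0.1]
finger_gap: 0.0502
gripper_force: 0.0
clock: 13.07
tcp_pos: [0.4797, -0.1789, 0.1653]
orientation: [0.047, 0.999, 0.0, -0.0]
contact_force: [-0.4, -0.4, 0.7]
finger_gap: 0.05
gripper_force: 0.0
yellow 3351 yaw -5.0 span [-48.3  53.5] back [ 409.3 -171.8] origin from back [ 481.  -178.2] z [0.0531 0.0559 0.0573]
turn [ 0.    -0.    -0.001] shift mm [ -2.9   0.4 177.5] t 13.1167 tcp [ 480.  -178.5  165.5] gap 0.0499 F [ 0.2  0.  -0.5] grip 0.0
```

```bash
python3 -m jog '[{"ax":0,"ay":0,"az":0,"tx":-3,"ty":0,"tz":15,"hand":-0.15},{"ax":0,"ay":0,"az":0,"tx":0,"ty":0,"tz":30,"hand":-0.15},{"ax":0,"ay":0,"az":0,"tx":0,"ty":0,"tz":30,"hand":-0.15},{"ax":0,"ay":0,"az":0,"tx":0,"ty":0,"tz":30,"hand":-0.15},{"ax":0,"ay":0,"az":0,"tx":0,"ty":0,"tz":20,"hand":-0.15},{"ax":0,"ay":0,"az":0,"tx":0,"ty":0,"tz":15,"hand":-0.15},{"ax":0,"ay":0,"az":0,"tx":0,"ty":0,"tz":15,"hand":-0.15},{"ax":0,"ay":0,"az":0,"tx":0,"ty":0,"tz":12,"hand":-0.15},{"ax":0,"ay":0,"az":0,"tx":0,"ty":0,"tz":10,"hand":-0.15},{"ax":0,"ay":0,"az":0,"tx":0,"ty":0,"tz":0,"hand":-0.15},{"ax":0,"ay":0,"az":0,"tx":0,"ty":0,"tz":0,"hand":-0.15}]' && python3 -m jog '[{"ax":0,"ay":0,"az":0,"tx":0,"ty":0,"tz":0,"hand":1},{"ax":0,"ay":0,"az":0,"tx":0,"ty":0,"tz":0,"hand":1},{"ax":0,"ay":0,"az":0,"tx":0,"ty":0,"tz":0,"hand":1},{"ax":0,"ay":0,"az":0,"tx":0,"ty":0,"tz":0,"hand":1},{"ax":0,"ay":0,"az":0,"tx":0,"ty":0,"tz":0,"hand":1},{"ax":0,"ay":0,"az":0,"tx":0,"ty":0,"tz":0,"hand":1},{"ax":0,"ay":0,"az":0,"tx":0,"ty":0,"tz":0,"hand":1}]' ; python3 plan.py 501 323.7 168 -1.4
```

```text
clock: 14.03
tcp_pos: [0.4833, -0.1789, -0.0114]
orientation: [0.046, 0.999, -0.0, -0.0]
contact_force: [0.2, -0.1, 1.1]
finger_gap: 0.0501
gripper_force: 0.0
clock: 14.62
tcp_pos: [0.4834, -0.1796, -0.0109]
orientation: [0.047, 0.999, -0.0, 0.0]
contact_force: [0.2, 1.4, 3.6]
finger_gap: 0.0259
gripper_force: 30.0
turn [-0.     0.001 -0.069] shift mm [  -5.3  503.6 -178.9] t 14.6167 tcp [ 483.4 -179.6  -10.9] gap 0.0259 F [0.2 1.4 3.6] grip 29.998083086684346
```

```bash
python3 -m jog '[{"ax":0,"ay":0,"az":0,"tx":0,"ty":0,"tz":-5,"hand":1},{"ax":0,"ay":0,"az":0,"tx":0,"ty":0,"tz":-15,"hand":1},{"ax":0,"ay":0,"az":0,"tx":0,"ty":0,"tz":-25,"hand":1},{"ax":0,"ay":0,"az":0,"tx":0,"ty":0,"tz":-25,"hand":1},{"ax":0,"ay":0,"az":0,"tx":0,"ty":0,"tz":-25,"hand":1},{"ax":0,"ay":0,"az":0,"tx":0,"ty":0,"tz":-25,"hand":1},{"ax":0,"ay":0,"az":-0.035,"tx":0,"ty":0,"tz":-25,"hand":1},{"ax":0,"ay":0,"az":-0.035,"tx":0,"ty":0,"tz":-20,"hand":1},{"ax":0,"ay":0,"az":0,"tx":0,"ty":0,"tz":-15,"hand":1},{"ax":0,"ay":0,"az":0,"tx":0,"ty":0,"tz":0,"hand":1}]' && python3 -m jog '[{"ax":0,"ay":0,"az":0,"tx":0,"ty":10,"tz":0,"hand":1},{"ax":0,"ay":0,"az":0,"tx":0,"ty":20,"tz":0,"hand":1},{"ax":0,"ay":0,"az":0,"tx":0,"ty":30,"tz":0,"hand":1},{"ax":0,"ay":0,"az":0,"tx":0,"ty":30,"tz":0,"hand":1},{"ax":0,"ay":0,"az":0,"tx":0,"ty":30,"tz":0,"hand":1},{"ax":0,"ay":0,"az":0,"tx":0,"ty":30,"tz":0,"hand":1},{"ax":0,"ay":0,"az":0,"tx":0,"ty":30,"tz":0,"hand":1},{"ax":0,"ay":0,"az":0,"tx":0,"ty":30,"tz":0,"hand":1},{"ax":0,"ay":0,"az":0,"tx":0,"ty":30,"tz":0,"hand":1},{"ax":0,"ay":0,"az":0,"tx":0,"ty":30,"tz":0,"hand":1},{"ax":0,"ay":0,"az":0,"tx":0,"ty":30,"tz":0,"hand":1},{"ax":0,"ay":0,"az":0,"tx":0,"ty":30,"tz":0,"hand":1}]' && python3 -m jog '[{"ax":0,"ay":0,"az":0,"tx":-2,"ty":30,"tz":0,"hand":1},{"ax":0,"ay":0,"az":0,"tx":-2,"ty":30,"tz":0,"hand":1},{"ax":0,"ay":0,"az":0,"tx":0,"ty":30,"tz":0,"hand":1},{"ax":0,"ay":0,"az":0,"tx":0,"ty":30,"tz":0,"hand":1},{"ax":0,"ay":0,"az":0,"tx":0,"ty":30,"tz":0,"hand":1},{"ax":0,"ay":0,"az":0,"tx":0,"ty":17,"tz":0,"hand":1},{"ax":0,"ay":0,"az":0,"tx":0,"ty":7,"tz":0,"hand":1},{"ax":0,"ay":0,"az":0,"tx":0,"ty":0,"tz":0,"hand":1},{"ax":0,"ay":0,"az":0,"tx":0,"ty":0,"tz":0,"hand":1}]'; python3 plan.py 500 323.7 -11 -1.4
```

```text
clock: 15.45
tcp_pos: [0.4849, -0.18, 0.1719]
orientation: [0.011, 1.0, -0.001, 0.003]
contact_force: [0.5, 0.3, -1.3]
finger_gap: 0.0255
gripper_force: 30.0
clock: 16.45
tcp_pos: [0.4889, 0.1516, 0.1665]
orientation: [0.012, 1.0, -0.001, -0.002]
contact_force: [1.7, 0.1, -2.7]
finger_gap: 0.0257
gripper_force: 30.0
clock: 17.2
tcp_pos: [0.498, 0.3233, 0.1674]
orientation: [0.012, 1.0, -0.001, -0.001]
contact_force: [0.7, -0.6, -1.8]
finger_gap: 0.0255
gripper_force: 30.0
turn [-0.002 -0.002  0.001] shift mm [ -2.    0.4 178.4] t 17.2 tcp [498.  323.3 167.4] gap 0.0255 F [ 0.7 -0.6 -1.8] grip 29.99789679888636
```

```bash
python3 -m jog '[{"ax":0,"ay":0,"az":0,"tx":-1,"ty":0,"tz":10,"hand":1},{"ax":0,"ay":0,"az":0,"tx":0,"ty":0,"tz":25,"hand":1},{"ax":0,"ay":0,"az":0,"tx":0,"ty":0,"tz":25,"hand":1},{"ax":0,"ay":0,"az":0,"tx":0,"ty":0,"tz":25,"hand":1},{"ax":0,"ay":0,"az":0,"tx":0,"ty":0,"tz":25,"hand":1},{"ax":0,"ay":0,"az":0,"tx":0,"ty":0,"tz":20,"hand":1},{"ax":0,"ay":0,"az":0,"tx":0,"ty":0,"tz":15,"hand":1},{"ax":0,"ay":0,"az":0,"tx":0,"ty":0,"tz":10,"hand":1},{"ax":0,"ay":0,"az":0,"tx":0,"ty":0,"tz":10,"hand":1},{"ax":0,"ay":0,"az":0,"tx":0,"ty":0,"tz":5,"hand":1},{"ax":0,"ay":0,"az":0,"tx":0,"ty":0,"tz":0,"hand":1}]' && python3 -m jog '[{"ax":0,"ay":0,"az":0,"tx":0,"ty":0,"tz":3,"hand":1},{"ax":0,"ay":0,"az":0,"tx":0,"ty":0,"tz":3,"hand":1},{"ax":0,"ay":0,"az":0,"tx":0,"ty":0,"tz":2,"hand":1},{"ax":0,"ay":0,"az":0,"tx":0,"ty":0,"tz":0,"hand":1},{"ax":0,"ay":0,"az":0,"tx":0,"ty":0,"tz":0,"hand":1}]'; python3 plan.py 500 323.7 -11 -1.4
```

```text
clock: 18.12
tcp_pos: [0.4995, 0.3233, -0.0022]
orientation: [0.012, 1.0, -0.001, -0.001]
contact_force: [-0.1, -0.9, -1.0]
finger_gap: 0.0255
gripper_force: 30.0
clock: 18.53
tcp_pos: [0.4999, 0.3243, -0.0091]
orientation: [0.012, 1.0, 0.0, 0.0]
contact_force: [-1.4, -0.1, -2.9]
finger_gap: 0.0257
gripper_force: 30.0
turn [0.    0.    0.001] shift mm [-0.1 -0.6  1.9] t 18.5333 tcp [499.9 324.3  -9.1] gap 0.0257 F [-1.4 -0.1 -2.9] grip 29.99811409972608
```

Now I'll lower the last 2 mm, release, rise and check. Green comes next: origin (461.6,−317.5), yaw −9.6°, so TCP (466,−318.3).

```bash
python3 -m jog '[{"ax":0,"ay":0,"az":0,"tx":0,"ty":0,"tz":2,"hand":1},{"ax":0,"ay":0,"az":0,"tx":0,"ty":0,"tz":0,"hand":1},{"ax":0,"ay":0,"az":0,"tx":0,"ty":0,"tz":0,"hand":1}]' && python3 -m jog '[{"ax":0,"ay":0,"az":0,"tx":0,"ty":0,"tz":0,"hand":-0.15},{"ax":0,"ay":0,"az":0,"tx":0,"ty":0,"tz":0,"hand":-0.15},{"ax":0,"ay":0,"az":0,"tx":0,"ty":0,"tz":0,"hand":-0.15},{"ax":0,"ay":0,"az":0,"tx":0,"ty":0,"tz":0,"hand":-0.15},{"ax":0,"ay":0,"az":0,"tx":0,"ty":0,"tz":0,"hand":-0.15},{"ax":0,"ay":0,"az":0,"tx":0,"ty":0,"tz":0,"hand":-0.15},{"ax":0,"ay":0,"az":0,"tx":0,"ty":0,"tz":0,"hand":-0.15},{"ax":0,"ay":0,"az":0,"tx":0,"ty":0,"tz":0,"hand":-0.15}]' && python3 -m jog '[{"ax":0,"ay":0,"az":0,"tx":0,"ty":0,"tz":-10,"hand":-0.15},{"ax":0,"ay":0,"az":0,"tx":0,"ty":0,"tz":-20,"hand":-0.15},{"ax":0,"ay":0,"az":0,"tx":0,"ty":0,"tz":-30,"hand":-0.15},{"ax":0,"ay":0,"az":0,"tx":0,"ty":0,"tz":-30,"hand":-0.15},{"ax":0,"ay":0,"az":0,"tx":0,"ty":0,"tz":-30,"hand":-0.15},{"ax":0,"ay":0,"az":0,"tx":0,"ty":0,"tz":-30,"hand":-0.15},{"ax":0,"ay":0,"az":0.07,"tx":0,"ty":0,"tz":-20,"hand":-0.15},{"ax":0,"ay":0,"az":0.07,"tx":0,"ty":0,"tz":-10,"hand":-0.15}]'; python3 plan.py 466 -318.3 168 -9.6; python3 chk.py yellow
```

```text
clock: 18.78
tcp_pos: [0.5002, 0.3246, -0.0108]
orientation: [0.011, 1.0, 0.0, 0.0]
contact_force: [-0.2, -0.7, 1.9]
finger_gap: 0.026
gripper_force: 30.0
clock: 19.45
tcp_pos: [0.4998, 0.3241, -0.0114]
orientation: [0.012, 1.0, -0.0, -0.0]
contact_force: [-0.1, -0.0, -0.3]
finger_gap: 0.0498
gripper_force: 0.0
clock: 20.12
tcp_pos: [0.5012, 0.3252, 0.1736]
orientation: [0.083, 0.997, 0.003, 0.003]
contact_force: [0.3, -0.2, 0.2]
finger_gap: 0.0501
gripper_force: 0.0
turn [0.006 0.005 0.001] shift mm [ -72.6 -640.3    5.6] t 20.1167 tcp [501.2 325.2 173.6] gap 0.0501 F [ 0.3 -0.2  0.2] grip 0.0
yellow 3399 yaw -1.4 span [-48.4  53.4] back [425.9 326.8] origin from back [497.8 325.1] z [0.0519 0.0558 0.0574]
```

Yellow is seated: yaw −1.4°, top at 56 mm, origin about 2 mm off. On to green.

```bash
python3 -m jog '[{"ax":0,"ay":0,"az":0,"tx":-2,"ty":-20,"tz":0,"hand":-0.15},{"ax":0,"ay":0,"az":0,"tx":-4,"ty":-35,"tz":0,"hand":-0.15},{"ax":0,"ay":0,"az":0,"tx":-4,"ty":-35,"tz":0,"hand":-0.15},{"ax":0,"ay":0,"az":0,"tx":-4,"ty":-35,"tz":0,"hand":-0.15},{"ax":0,"ay":0,"az":0,"tx":-4,"ty":-35,"tz":0,"hand":-0.15},{"ax":0,"ay":0,"az":0,"tx":-4,"ty":-35,"tz":0,"hand":-0.15},{"ax":0,"ay":0,"az":0,"tx":-4,"ty":-35,"tz":0,"hand":-0.15},{"ax":0,"ay":0,"az":0,"tx":-4,"ty":-35,"tz":0,"hand":-0.15},{"ax":0,"ay":0,"az":0,"tx":-4,"ty":-35,"tz":0,"hand":-0.15},{"ax":0,"ay":0,"az":0,"tx":-4,"ty":-35,"tz":0,"hand":-0.15},{"ax":0,"ay":0,"az":0,"tx":-4,"ty":-35,"tz":0,"hand":-0.15},{"ax":0,"ay":0,"az":0,"tx":-4,"ty":-35,"tz":0,"hand":-0.15}]' && python3 -m jog '[{"ax":0,"ay":0,"az":0,"tx":-4,"ty":-35,"tz":0,"hand":-0.15},{"ax":0,"ay":0,"az":0,"tx":-4,"ty":-35,"tz":0,"hand":-0.15},{"ax":0,"ay":0,"az":0,"tx":-4,"ty":-35,"tz":0,"hand":-0.15},{"ax":0,"ay":0,"az":0,"tx":-4,"ty":-35,"tz":0,"hand":-0.15},{"ax":0,"ay":0,"az":0,"tx":-4,"ty":-35,"tz":0,"hand":-0.15},{"ax":0,"ay":0,"az":0,"tx":-4,"ty":-35,"tz":0,"hand":-0.15},{"ax":0,"ay":0,"az":0,"tx":-2,"ty":-20,"tz":2,"hand":-0.15},{"ax":0,"ay":0,"az":0,"tx":0,"ty":-5,"tz":0,"hand":-0.15},{"ax":0,"ay":0,"az":0,"tx":0,"ty":0,"tz":0,"hand":-0.15},{"ax":0,"ay":0,"az":0,"tx":0,"ty":0,"tz":0,"hand":-0.15}]'; python3 chk.py green;  python3 plan.py 466 -318.3 -12 -9.6
```

```text
clock: 21.17
tcp_pos: [0.4785, -0.0846, 0.1687]
orientation: [0.081, 0.997, 0.0, -0.0]
contact_force: [0.6, 1.1, 0.0]
finger_gap: 0.0504
gripper_force: 0.0
clock: 22.0
tcp_pos: [0.4664, -0.3186, 0.1664]
orientation: [0.081, 0.997, 0.0, -0.0]
contact_force: [-1.5, 0.8, -0.6]
finger_gap: 0.0502
gripper_force: 0.0
green 3302 yaw -9.4 span [-47.2  52.8] back [ 394.  -306.9] origin from back [ 465.1 -318.6] z [0.0535 0.056  0.0574]
turn [ 0.    -0.     0.005] shift mm [  0.7  -0.3 178.6] t 22.05 tcp [ 466.7 -318.2  166.6] gap 0.0502 F [ 0.2  0.3 -0.2] grip 0.0
```

```bash
python3 -m jog '[{"ax":0,"ay":0,"az":0,"tx":0,"ty":0,"tz":15,"hand":-0.15},{"ax":0,"ay":0,"az":0,"tx":0,"ty":0,"tz":30,"hand":-0.15},{"ax":0,"ay":0,"az":0,"tx":0,"ty":0,"tz":30,"hand":-0.15},{"ax":0,"ay":0,"az":0,"tx":0,"ty":0,"tz":30,"hand":-0.15},{"ax":0,"ay":0,"az":0,"tx":0,"ty":0,"tz":20,"hand":-0.15},{"ax":0,"ay":0,"az":0,"tx":0,"ty":0,"tz":15,"hand":-0.15},{"ax":0,"ay":0,"az":0,"tx":0,"ty":0,"tz":15,"hand":-0.15},{"ax":0,"ay":0,"az":0,"tx":0,"ty":0,"tz":13,"hand":-0.15},{"ax":0,"ay":0,"az":0,"tx":0,"ty":0,"tz":10,"hand":-0.15},{"ax":0,"ay":0,"az":0,"tx":0,"ty":0,"tz":0,"hand":-0.15},{"ax":0,"ay":0,"az":0,"tx":0,"ty":0,"tz":0,"hand":-0.15}]' && python3 -m jog '[{"ax":0,"ay":0,"az":0,"tx":0,"ty":0,"tz":0,"hand":1},{"ax":0,"ay":0,"az":0,"tx":0,"ty":0,"tz":0,"hand":1},{"ax":0,"ay":0,"az":0,"tx":0,"ty":0,"tz":0,"hand":1},{"ax":0,"ay":0,"az":0,"tx":0,"ty":0,"tz":0,"hand":1},{"ax":0,"ay":0,"az":0,"tx":0,"ty":0,"tz":0,"hand":1},{"ax":0,"ay":0,"az":0,"tx":0,"ty":0,"tz":0,"hand":1},{"ax":0,"ay":0,"az":0,"tx":0,"ty":0,"tz":0,"hand":1}]' ; python3 plan.py 497 183.7 168 -1.4
```

```text
clock: 22.97
tcp_pos: [0.4671, -0.3183, -0.0112]
orientation: [0.081, 0.997, -0.0, -0.0]
contact_force: [0.4, -0.7, 0.1]
finger_gap: 0.0504
gripper_force: 0.0
clock: 23.55
tcp_pos: [0.4671, -0.3192, -0.0108]
orientation: [0.082, 0.997, -0.0, 0.0]
contact_force: [-1.1, 1.1, 3.2]
finger_gap: 0.0258
gripper_force: 30.0
turn [-0.     0.001 -0.139] shift mm [ -17.6  503.5 -178.8] t 23.55 tcp [ 467.1 -319.2  -10.8] gap 0.0258 F [-1.1  1.1  3.2] grip 29.999772235751152
```

```bash
python3 -m jog '[{"ax":0,"ay":0,"az":0,"tx":0,"ty":0,"tz":-5,"hand":1},{"ax":0,"ay":0,"az":0,"tx":0,"ty":0,"tz":-15,"hand":1},{"ax":0,"ay":0,"az":0,"tx":0,"ty":0,"tz":-25,"hand":1},{"ax":0,"ay":0,"az":0,"tx":0,"ty":0,"tz":-25,"hand":1},{"ax":0,"ay":0,"az":0,"tx":0,"ty":0,"tz":-25,"hand":1},{"ax":0,"ay":0,"az":-0.035,"tx":0,"ty":0,"tz":-25,"hand":1},{"ax":0,"ay":0,"az":-0.035,"tx":0,"ty":0,"tz":-25,"hand":1},{"ax":0,"ay":0,"az":-0.035,"tx":0,"ty":0,"tz":-20,"hand":1},{"ax":0,"ay":0,"az":-0.035,"tx":0,"ty":0,"tz":-15,"hand":1},{"ax":0,"ay":0,"az":0,"tx":0,"ty":0,"tz":0,"hand":1}]' && python3 -m jog '[{"ax":0,"ay":0,"az":0,"tx":0,"ty":10,"tz":0,"hand":1},{"ax":0,"ay":0,"az":0,"tx":0,"ty":20,"tz":0,"hand":1},{"ax":0,"ay":0,"az":0,"tx":0,"ty":30,"tz":0,"hand":1},{"ax":0,"ay":0,"az":0,"tx":0,"ty":30,"tz":0,"hand":1},{"ax":0,"ay":0,"az":0,"tx":0,"ty":30,"tz":0,"hand":1},{"ax":0,"ay":0,"az":0,"tx":0,"ty":30,"tz":0,"hand":1},{"ax":0,"ay":0,"az":0,"tx":0,"ty":30,"tz":0,"hand":1},{"ax":0,"ay":0,"az":0,"tx":0,"ty":30,"tz":0,"hand":1},{"ax":0,"ay":0,"az":0,"tx":0,"ty":30,"tz":0,"hand":1},{"ax":0,"ay":0,"az":0,"tx":0,"ty":30,"tz":0,"hand":1},{"ax":0,"ay":0,"az":0,"tx":0,"ty":30,"tz":0,"hand":1},{"ax":0,"ay":0,"az":0,"tx":0,"ty":30,"tz":0,"hand":1}]' && python3 -m jog '[{"ax":0,"ay":0,"az":0,"tx":-4,"ty":30,"tz":0,"hand":1},{"ax":0,"ay":0,"az":0,"tx":-4,"ty":30,"tz":0,"hand":1},{"ax":0,"ay":0,"az":0,"tx":-4,"ty":30,"tz":0,"hand":1},{"ax":0,"ay":0,"az":0,"tx":-4,"ty":30,"tz":0,"hand":1},{"ax":0,"ay":0,"az":0,"tx":0,"ty":30,"tz":0,"hand":1},{"ax":0,"ay":0,"az":0,"tx":0,"ty":17,"tz":0,"hand":1},{"ax":0,"ay":0,"az":0,"tx":0,"ty":7,"tz":0,"hand":1},{"ax":0,"ay":0,"az":0,"tx":0,"ty":0,"tz":0,"hand":1},{"ax":0,"ay":0,"az":0,"tx":0,"ty":0,"tz":0,"hand":1}]'; python3 plan.py 497 183.7 -11 -1.4
```

```text
clock: 24.38
tcp_pos: [0.4685, -0.3199, 0.1722]
orientation: [0.011, 1.0, -0.001, 0.003]
contact_force: [0.9, -0.3, -1.8]
finger_gap: 0.0259
gripper_force: 30.0
clock: 25.38
tcp_pos: [0.4725, 0.0124, 0.1668]
orientation: [0.012, 1.0, -0.0, -0.002]
contact_force: [-0.3, 0.2, -1.6]
finger_gap: 0.0259
gripper_force: 30.0
clock: 26.13
tcp_pos: [0.4934, 0.1839, 0.1673]
orientation: [0.012, 1.0, -0.001, -0.001]
contact_force: [-0.9, -0.3, -1.2]
finger_gap: 0.0255
gripper_force: 30.0
turn [-0.002 -0.003  0.001] shift mm [-3.600e+00 -1.000e-01  1.783e+02] t 26.1333 tcp [493.4 183.9 167.3] gap 0.0255 F [-0.9 -0.3 -1.2] grip 29.997851424850523
```

```bash
python3 -m jog '[{"ax":0,"ay":0,"az":0,"tx":-2,"ty":-1,"tz":10,"hand":1},{"ax":0,"ay":0,"az":0,"tx":0,"ty":0,"tz":25,"hand":1},{"ax":0,"ay":0,"az":0,"tx":0,"ty":0,"tz":25,"hand":1},{"ax":0,"ay":0,"az":0,"tx":0,"ty":0,"tz":25,"hand":1},{"ax":0,"ay":0,"az":0,"tx":0,"ty":0,"tz":25,"hand":1},{"ax":0,"ay":0,"az":0,"tx":0,"ty":0,"tz":20,"hand":1},{"ax":0,"ay":0,"az":0,"tx":0,"ty":0,"tz":15,"hand":1},{"ax":0,"ay":0,"az":0,"tx":0,"ty":0,"tz":10,"hand":1},{"ax":0,"ay":0,"az":0,"tx":0,"ty":0,"tz":10,"hand":1},{"ax":0,"ay":0,"az":0,"tx":0,"ty":0,"tz":5,"hand":1},{"ax":0,"ay":0,"az":0,"tx":0,"ty":0,"tz":0,"hand":1}]' && python3 -m jog '[{"ax":0,"ay":0,"az":0,"tx":0,"ty":0,"tz":3,"hand":1},{"ax":0,"ay":0,"az":0,"tx":0,"ty":0,"tz":3,"hand":1},{"ax":0,"ay":0,"az":0,"tx":0,"ty":0,"tz":2,"hand":1},{"ax":0,"ay":0,"az":0,"tx":0,"ty":0,"tz":2,"hand":1},{"ax":0,"ay":0,"az":0,"tx":0,"ty":0,"tz":0,"hand":1},{"ax":0,"ay":0,"az":0,"tx":0,"ty":0,"tz":0,"hand":1}]'; python3 plan.py 497 183.7 -11 -1.4
```

```text
clock: 27.05
tcp_pos: [0.4961, 0.1827, -0.0022]
orientation: [0.012, 1.0, -0.0, -0.001]
contact_force: [-0.7, -0.4, -0.9]
finger_gap: 0.0259
gripper_force: 30.0
clock: 27.55
tcp_pos: [0.4969, 0.1837, -0.0108]
orientation: [0.011, 1.0, 0.0, 0.0]
contact_force: [-0.2, -0.2, 0.4]
finger_gap: 0.0262
gripper_force: 30.0
turn [0.001 0.001 0.002] shift mm [-0.1 -0.   0.2] t 27.55 tcp [496.9 183.7 -10.8] gap 0.0262 F [-0.2 -0.2  0.4] grip 29.99780827201903
```

Green is down. I'll release, rise and check. Blue comes next: origin (483.1,−104.5), yaw −6°, so TCP (488,−105).

```bash
python3 -m jog '[{"ax":0,"ay":0,"az":0,"tx":0,"ty":0,"tz":0,"hand":-0.15},{"ax":0,"ay":0,"az":0,"tx":0,"ty":0,"tz":0,"hand":-0.15},{"ax":0,"ay":0,"az":0,"tx":0,"ty":0,"tz":0,"hand":-0.15},{"ax":0,"ay":0,"az":0,"tx":0,"ty":0,"tz":0,"hand":-0.15},{"ax":0,"ay":0,"az":0,"tx":0,"ty":0,"tz":0,"hand":-0.15},{"ax":0,"ay":0,"az":0,"tx":0,"ty":0,"tz":0,"hand":-0.15},{"ax":0,"ay":0,"az":0,"tx":0,"ty":0,"tz":0,"hand":-0.15},{"ax":0,"ay":0,"az":0,"tx":0,"ty":0,"tz":0,"hand":-0.15}]' && python3 -m jog '[{"ax":0,"ay":0,"az":0,"tx":0,"ty":0,"tz":-10,"hand":-0.15},{"ax":0,"ay":0,"az":0,"tx":0,"ty":0,"tz":-20,"hand":-0.15},{"ax":0,"ay":0,"az":0,"tx":0,"ty":0,"tz":-30,"hand":-0.15},{"ax":0,"ay":0,"az":0,"tx":0,"ty":0,"tz":-30,"hand":-0.15},{"ax":0,"ay":0,"az":0,"tx":0,"ty":0,"tz":-30,"hand":-0.15},{"ax":0,"ay":0,"az":0,"tx":0,"ty":0,"tz":-30,"hand":-0.15},{"ax":0,"ay":0,"az":0.04,"tx":0,"ty":0,"tz":-20,"hand":-0.15},{"ax":0,"ay":0,"az":0.04,"tx":0,"ty":0,"tz":-10,"hand":-0.15}]'; python3 chk.py green; python3 plan.py 488 -105 168 -6
```

```text
clock: 28.22
tcp_pos: [0.4965, 0.1834, -0.0114]
orientation: [0.012, 1.0, -0.0, 0.0]
contact_force: [-0.0, -1.1, 0.0]
finger_gap: 0.0499
gripper_force: 0.0
clock: 28.88
tcp_pos: [0.498, 0.1842, 0.1733]
orientation: [0.052, 0.999, 0.002, 0.003]
contact_force: [0.4, 0.3, -0.6]
finger_gap: 0.05
gripper_force: 0.0
green 3347 yaw -1.7 span [-48.2  52. ] back [422.8 186.2] origin from back [494.8 184.1] z [0.0525 0.0559 0.0573]
turn [ 0.005  0.007 -0.001] shift mm [ -19.8 -289.     6. ] t 28.9333 tcp [498.6 184.5 174. ] gap 0.0497 F [-0.   0.6  0.9] grip 0.0
```

Green is seated: yaw −1.7°, top at 56 mm, about 1 mm off. On to blue.

```bash
python3 -m jog '[{"ax":0,"ay":0,"az":0,"tx":-2,"ty":-20,"tz":0,"hand":-0.15},{"ax":0,"ay":0,"az":0,"tx":-2,"ty":-35,"tz":0,"hand":-0.15},{"ax":0,"ay":0,"az":0,"tx":-2,"ty":-35,"tz":0,"hand":-0.15},{"ax":0,"ay":0,"az":0,"tx":-2,"ty":-35,"tz":0,"hand":-0.15},{"ax":0,"ay":0,"az":0,"tx":-2,"ty":-35,"tz":0,"hand":-0.15},{"ax":0,"ay":0,"az":0,"tx":-2,"ty":-35,"tz":0,"hand":-0.15},{"ax":0,"ay":0,"az":0,"tx":-2,"ty":-35,"tz":0,"hand":-0.15},{"ax":0,"ay":0,"az":0,"tx":-2,"ty":-35,"tz":0,"hand":-0.15},{"ax":0,"ay":0,"az":0,"tx":-3,"ty":-18,"tz":2,"hand":-0.15},{"ax":0,"ay":0,"az":0,"tx":-2,"ty":-5,"tz":0,"hand":-0.15},{"ax":0,"ay":0,"az":0,"tx":0,"ty":0,"tz":0,"hand":-0.15},{"ax":0,"ay":0,"az":0,"tx":0,"ty":0,"tz":0,"hand":-0.15}]'; python3 chk.py blue;  python3 plan.py 488 -105 -11 -6
```

```text
clock: 29.93
tcp_pos: [0.4876, -0.1049, 0.1665]
orientation: [0.052, 0.999, 0.0, -0.0]
contact_force: [0.3, -0.2, 0.6]
finger_gap: 0.0501
gripper_force: 0.0
blue 3297 yaw -6.4 span [-47.9  52.9] back [414.9 -96.6] origin from back [ 486.4 -104.6] z [0.0535 0.056  0.0574]
turn [ 0.    -0.     0.002] shift mm [ -0.4  -0.5 177.6] t 29.9833 tcp [ 487.7 -104.5  166.6] gap 0.0501 F [1.  0.2 0.4] grip 0.0
```

```bash
python3 -m jog '[{"ax":0,"ay":0,"az":0,"tx":0,"ty":0,"tz":15,"hand":-0.15},{"ax":0,"ay":0,"az":0,"tx":0,"ty":0,"tz":30,"hand":-0.15},{"ax":0,"ay":0,"az":0,"tx":0,"ty":0,"tz":30,"hand":-0.15},{"ax":0,"ay":0,"az":0,"tx":0,"ty":0,"tz":30,"hand":-0.15},{"ax":0,"ay":0,"az":0,"tx":0,"ty":0,"tz":20,"hand":-0.15},{"ax":0,"ay":0,"az":0,"tx":0,"ty":0,"tz":15,"hand":-0.15},{"ax":0,"ay":0,"az":0,"tx":0,"ty":0,"tz":15,"hand":-0.15},{"ax":0,"ay":0,"az":0,"tx":0,"ty":0,"tz":13,"hand":-0.15},{"ax":0,"ay":0,"az":0,"tx":0,"ty":0,"tz":10,"hand":-0.15},{"ax":0,"ay":0,"az":0,"tx":0,"ty":0,"tz":0,"hand":-0.15},{"ax":0,"ay":0,"az":0,"tx":0,"ty":0,"tz":0,"hand":-0.15}]' && python3 -m jog '[{"ax":0,"ay":0,"az":0,"tx":0,"ty":0,"tz":0,"hand":1},{"ax":0,"ay":0,"az":0,"tx":0,"ty":0,"tz":0,"hand":1},{"ax":0,"ay":0,"az":0,"tx":0,"ty":0,"tz":0,"hand":1},{"ax":0,"ay":0,"az":0,"tx":0,"ty":0,"tz":0,"hand":1},{"ax":0,"ay":0,"az":0,"tx":0,"ty":0,"tz":0,"hand":1},{"ax":0,"ay":0,"az":0,"tx":0,"ty":0,"tz":0,"hand":1},{"ax":0,"ay":0,"az":0,"tx":0,"ty":0,"tz":0,"hand":1}]' ; python3 plan.py 495 114.5 168 -1.4
```

```text
clock: 30.9
tcp_pos: [0.4877, -0.1042, -0.0115]
orientation: [0.05, 0.999, -0.0, -0.0]
contact_force: [1.1, 1.1, -0.0]
finger_gap: 0.0499
gripper_force: 0.0
clock: 31.48
tcp_pos: [0.488, -0.1052, -0.0109]
orientation: [0.052, 0.999, 0.0, 0.0]
contact_force: [-0.9, 0.6, 4.2]
finger_gap: 0.026
gripper_force: 30.0
turn [ 0.     0.001 -0.079] shift mm [  -1.6  219.8 -178.9] t 31.4833 tcp [ 488.  -105.2  -10.9] gap 0.026 F [-0.9  0.6  4.2] grip 29.979086075909436
```

```bash
python3 -m jog '[{"ax":0,"ay":0,"az":0,"tx":0,"ty":0,"tz":-5,"hand":1},{"ax":0,"ay":0,"az":0,"tx":0,"ty":0,"tz":-15,"hand":1},{"ax":0,"ay":0,"az":0,"tx":0,"ty":0,"tz":-25,"hand":1},{"ax":0,"ay":0,"az":0,"tx":0,"ty":0,"tz":-25,"hand":1},{"ax":0,"ay":0,"az":0,"tx":0,"ty":0,"tz":-25,"hand":1},{"ax":0,"ay":0,"az":0,"tx":0,"ty":0,"tz":-25,"hand":1},{"ax":0,"ay":0,"az":-0.04,"tx":0,"ty":0,"tz":-25,"hand":1},{"ax":0,"ay":0,"az":-0.04,"tx":0,"ty":0,"tz":-20,"hand":1},{"ax":0,"ay":0,"az":0,"tx":0,"ty":0,"tz":-15,"hand":1},{"ax":0,"ay":0,"az":0,"tx":0,"ty":0,"tz":0,"hand":1}]' && python3 -m jog '[{"ax":0,"ay":0,"az":0,"tx":0,"ty":10,"tz":0,"hand":1},{"ax":0,"ay":0,"az":0,"tx":0,"ty":20,"tz":0,"hand":1},{"ax":0,"ay":0,"az":0,"tx":0,"ty":30,"tz":0,"hand":1},{"ax":0,"ay":0,"az":0,"tx":0,"ty":30,"tz":0,"hand":1},{"ax":0,"ay":0,"az":0,"tx":0,"ty":30,"tz":0,"hand":1},{"ax":0,"ay":0,"az":0,"tx":0,"ty":30,"tz":0,"hand":1},{"ax":0,"ay":0,"az":0,"tx":0,"ty":30,"tz":0,"hand":1},{"ax":0,"ay":0,"az":0,"tx":0,"ty":20,"tz":0,"hand":1},{"ax":0,"ay":0,"az":0,"tx":0,"ty":14,"tz":0,"hand":1},{"ax":0,"ay":0,"az":0,"tx":0,"ty":6,"tz":0,"hand":1},{"ax":0,"ay":0,"az":0,"tx":0,"ty":0,"tz":0,"hand":1},{"ax":0,"ay":0,"az":0,"tx":0,"ty":0,"tz":0,"hand":1}]'; python3 plan.py 495 114.5 -11 -1.4
```

```text
clock: 32.32
tcp_pos: [0.4895, -0.1054, 0.1718]
orientation: [0.011, 1.0, 0.0, 0.003]
contact_force: [-0.2, 0.6, -3.2]
finger_gap: 0.0256
gripper_force: 30.0
clock: 33.32
tcp_pos: [0.4919, 0.1144, 0.1675]
orientation: [0.011, 1.0, -0.001, -0.001]
contact_force: [0.2, -0.5, -2.5]
finger_gap: 0.0259
gripper_force: 30.0
turn [-0.001 -0.002  0.001] shift mm [ -3.1   0.2 178.5] t 33.3167 tcp [491.9 114.4 167.5] gap 0.0259 F [ 0.2 -0.5 -2.5] grip 29.972296804189682
```

```bash
python3 -m jog '[{"ax":0,"ay":0,"az":0,"tx":-2,"ty":-1,"tz":10,"hand":1},{"ax":0,"ay":0,"az":0,"tx":0,"ty":0,"tz":25,"hand":1},{"ax":0,"ay":0,"az":0,"tx":0,"ty":0,"tz":25,"hand":1},{"ax":0,"ay":0,"az":0,"tx":0,"ty":0,"tz":25,"hand":1},{"ax":0,"ay":0,"az":0,"tx":0,"ty":0,"tz":25,"hand":1},{"ax":0,"ay":0,"az":0,"tx":0,"ty":0,"tz":20,"hand":1},{"ax":0,"ay":0,"az":0,"tx":0,"ty":0,"tz":15,"hand":1},{"ax":0,"ay":0,"az":0,"tx":0,"ty":0,"tz":10,"hand":1},{"ax":0,"ay":0,"az":0,"tx":0,"ty":0,"tz":10,"hand":1},{"ax":0,"ay":0,"az":0,"tx":0,"ty":0,"tz":5,"hand":1},{"ax":0,"ay":0,"az":0,"tx":0,"ty":0,"tz":0,"hand":1}]' && python3 -m jog '[{"ax":0,"ay":0,"az":0,"tx":0,"ty":0,"tz":3,"hand":1},{"ax":0,"ay":0,"az":0,"tx":0,"ty":0,"tz":3,"hand":1},{"ax":0,"ay":0,"az":0,"tx":0,"ty":0,"tz":2,"hand":1},{"ax":0,"ay":0,"az":0,"tx":0,"ty":0,"tz":2,"hand":1},{"ax":0,"ay":0,"az":0,"tx":0,"ty":0,"tz":0,"hand":1},{"ax":0,"ay":0,"az":0,"tx":0,"ty":0,"tz":0,"hand":1}]'; python3 plan.py 495 114.5 -11 -1.4
```

```text
clock: 34.23
tcp_pos: [0.4944, 0.113, -0.0023]
orientation: [0.012, 1.0, -0.0, -0.001]
contact_force: [0.0, -0.2, -3.0]
finger_gap: 0.0256
gripper_force: 30.0
clock: 34.73
tcp_pos: [0.4952, 0.1139, -0.0108]
orientation: [0.011, 1.0, 0.0, 0.001]
contact_force: [-0.8, 0.8, 0.5]
finger_gap: 0.0258
gripper_force: 30.0
turn [0.    0.001 0.002] shift mm [0.2 0.6 0.2] t 34.7333 tcp [495.2 113.9 -10.8] gap 0.0258 F [-0.8  0.8  0.5] grip 29.972707349807024
```

```bash
python3 -m jog '[{"ax":0,"ay":0,"az":0,"tx":0,"ty":0,"tz":0,"hand":-0.15},{"ax":0,"ay":0,"az":0,"tx":0,"ty":0,"tz":0,"hand":-0.15},{"ax":0,"ay":0,"az":0,"tx":0,"ty":0,"tz":0,"hand":-0.15},{"ax":0,"ay":0,"az":0,"tx":0,"ty":0,"tz":0,"hand":-0.15},{"ax":0,"ay":0,"az":0,"tx":0,"ty":0,"tz":0,"hand":-0.15},{"ax":0,"ay":0,"az":0,"tx":0,"ty":0,"tz":0,"hand":-0.15},{"ax":0,"ay":0,"az":0,"tx":0,"ty":0,"tz":0,"hand":-0.15},{"ax":0,"ay":0,"az":0,"tx":0,"ty":0,"tz":0,"hand":-0.15}]' && python3 -m jog '[{"ax":0,"ay":0,"az":0,"tx":0,"ty":0,"tz":-10,"hand":-0.15},{"ax":0,"ay":0,"az":0,"tx":0,"ty":0,"tz":-20,"hand":-0.15},{"ax":0,"ay":0,"az":0,"tx":0,"ty":0,"tz":-30,"hand":-0.15},{"ax":0,"ay":0,"az":0,"tx":0,"ty":0,"tz":-30,"hand":-0.15},{"ax":0,"ay":0,"az":0,"tx":0,"ty":0,"tz":-30,"hand":-0.15},{"ax":0,"ay":0,"az":0,"tx":0,"ty":0,"tz":-30,"hand":-0.15},{"ax":0,"ay":0,"az":0,"tx":0,"ty":0,"tz":-20,"hand":-0.15},{"ax":0,"ay":0,"az":0,"tx":0,"ty":0,"tz":-10,"hand":-0.15},{"ax":0,"ay":0,"az":0,"tx":0,"ty":0,"tz":0,"hand":-0.15}]'; python3 chk.py blue; python3 -m jog '[{"ax":0,"ay":0,"az":0,"tx":0,"ty":-20,"tz":0,"hand":-0.15},{"ax":0,"ay":0,"az":0,"tx":0,"ty":-35,"tz":0,"hand":-0.15},{"ax":0,"ay":0,"az":0,"tx":0,"ty":-35,"tz":0,"hand":-0.15},{"ax":0,"ay":0,"az":0,"tx":0,"ty":-35,"tz":0,"hand":-0.15},{"ax":0,"ay":0,"az":0,"tx":0,"ty":-35,"tz":0,"hand":-0.15},{"ax":0,"ay":0,"az":0,"tx":0,"ty":-35,"tz":0,"hand":-0.15},{"ax":0,"ay":0,"az":0,"tx":0,"ty":-35,"tz":0,"hand":-0.15},{"ax":0,"ay":0,"az":0,"tx":0,"ty":-35,"tz":0,"hand":-0.15},{"ax":0,"ay":0,"az":0,"tx":0,"ty":-20,"tz":0,"hand":-0.15},{"ax":0,"ay":0,"az":0,"tx":0,"ty":0,"tz":0,"hand":-0.15},{"ax":0,"ay":0,"az":0,"tx":0,"ty":0,"tz":0,"hand":-0.15}]'; for c in red yellow green blue; do python3 chk.py $c top; done
```

```text
clock: 35.4
tcp_pos: [0.4948, 0.1137, -0.0114]
orientation: [0.012, 1.0, 0.0, 0.0]
contact_force: [1.0, 0.1, -0.1]
finger_gap: 0.0497
gripper_force: 0.0
clock: 36.15
tcp_pos: [0.4961, 0.1143, 0.1716]
orientation: [0.011, 1.0, 0.001, 0.003]
contact_force: [0.4, 0.9, -0.9]
finger_gap: 0.0499
gripper_force: 0.0
blue 3405 yaw -1.8 span [-48.1  53. ] back [421.5 116.5] origin from back [493.5 114.2] z [0.0522 0.0559 0.0574]
clock: 37.12
tcp_pos: [0.4867, -0.1719, 0.1664]
orientation: [0.013, 1.0, 0.0, -0.002]
contact_force: [-0.2, 1.4, 0.2]
finger_gap: 0.0501
gripper_force: 0.0
red 548 yaw -1.1 span [-50.7  52.2] back [425.8 254.7] origin from back [497.8 253.3] z [0.0511 0.0554 0.0582]
yellow 558 yaw -1.4 span [-49.9  51.3] back [425.7 323.9] origin from back [497.7 322.1] z [0.0511 0.0554 0.0583]
green 535 yaw -1.2 span [-50.6  52.2] back [421.  184.3] origin from back [493.  182.7] z [0.0514 0.0555 0.0586]
blue 498 yaw 1.1 span [-45.6  54.9] back [420.7 113.5] origin from back [492.7 114.9] z [0.0511 0.0554 0.0582]
```

View pics/chk_blue_top.png

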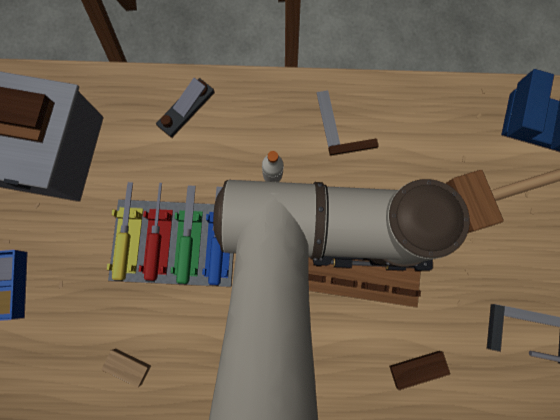

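The top view shows all four chisels in their own holders (handles at columns 122, 155, 187 and 215) and the bottle still at (272,165). I never went near the tin, though the arm hides it in this view. I'll hand in.

```bash
python3 -c "
from bench import ctrl
print(ctrl.sign_off())"
```

```text
the job is handed in; nothing more can be done
None
```

I moved all four chisels into the holders of their own colours, in the order red, yellow, green, blue, within about 4 mm of centre and level. The bottle stands where it was; the arm hid the tin in the last picture, but nothing went near it. The job is handed in at about 37 s, and sign-off returned no verdict.

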